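# Hold a sprung mask-plate clamp open at its index mark

## Task

Ready the small clamping stand on the grey mat for a mask plate. First swing its folded brace right out until it snaps home in its end position; only then draw the sprung jaw out by its upright black grip until the jaw's pointer is level with the mark on the index rider, and keep it there: the program finishes while the fingers still hold the grip against the spring. Leave the index rider where it is set and the bottle, lens cap and tape roll alone.

Things in the scene. Friction and masses are not known exactly. Their poses are not given: they have to be found in the camera images.
- stand: aluminium clamping stand, fixed to the grey mat (mat 2 mm thick on the worktop); base plate 130 x 76 mm, top of the plate 12 mm above the stand's underside. Origin: centre of the underside, 2 mm above the worktop. x: along the plate, the way the jaw is drawn out (towards the robot's right); y: across it, away from the robot towards the machine; z up. A fixed jaw, 34 mm high, stands on the plate at x = -57 mm. All heights given below as 'above the underside' are in this frame.
- jaw (a joint): travel of the sprung jaw along the stand's +x in m: 0 = home, 0.042 = end stop. A spring draws it home: 4 N at 0, plus 0.2 N per mm (about 8 to 11 N at the mark). Let go, it runs back home.
- grip_center (a point): middle of the upright black grip on the jaw, 52 mm above the stand's underside: a paddle 12 mm thick (along the stand's x), 36 mm wide (along y), its flat top at 69 mm; take it at 40 to 69 mm height. Below it the jaw's carriage is 28 mm high (its jaw lip, 28 mm nearer the fixed jaw, 35 mm). At home it lies at stand x = 22 mm, y = 0. Same axes as the stand; it moves with the jaw.
- pointer (a point): top of the jaw's pointer, a dark steel blade 2.5 mm thick that sticks out of the carriage towards the robot; 29 mm above the underside, at stand x = 0 when the jaw is home. It moves with the jaw. Same axes as the stand.
- index (a point): the mark: top of the upright steel blade, 2.5 mm thick, on the index rider, a small steel block that sits on the scale ledge along the robot-side edge of the stand (stand y = -35 mm, 29 mm above the underside). It stands 18 to 36 mm out from the pointer's home position, and needs 8 N to be shifted. Pointer and mark are level when both have the same stand x. Same axes as the stand.
- brace (a joint): folding brace's angle about its upright pivot, rad, clockwise from above: 0 = folded across the stand's front end, pointing along stand +y; 1.571 = out at its end stop, along +x. Starts at 0 to 0.35. Drags lightly (1 to 2 N at the post) and stays where left, until at 1.23 it meets a sprung ball; about 4 N at the post pushes it over (at 1.42), then it snaps to 1.571 and is held.
- brace_post (a point): middle of the brace's upright thumb post, 34 mm above the stand's underside: round, 12 mm thick from 20 to 48 mm height with a 15 mm black cap to 54.5 mm, 52 mm from the pivot; the arm below it is 10 mm wide, its top at 18.5 mm. The post is fixed to the brace, so it turns between fingers that hold it tight.
- brace_pivot (a point): point on the brace's pivot axis, at the height of brace_post; stand x = 74 mm, y = -26 mm. The pivot's steel cap below it is 15 mm wide, its top at 26 mm above the underside.
- primer_mid (a point): bystander: small brown bottle, 37 mm wide, 64 mm high, centre half-way up
- lens_cap_mid (a point): bystander: black lens cap lying flat, 48 mm wide, 12 mm high, centre half-way up
- tape_roll_mid (a point): bystander: roll of black tape lying flat, 55 mm wide, 18 mm high, centre half-way up

How it is judged:
By the outcome, as a careful person would: the job done as asked, in the order asked, and still so for the second after the job is handed in, while the arm keeps its last pose, push and grip.
It also fails if it takes over 54 s, if anything falls off the work surface, if the arm or the gripper's body presses on something with over 40 N, if the wrist force passes 120 N, or if a joint passes its speed limit or range.

## Robot

A 6-joint arm with a two-finger parallel gripper is mounted at the origin on a cart in front of the work surface, level with it; the furniture and walls round the work are solid. World frame = base frame: x ahead of the robot, y to its left, z up, the work surface at z = 0. Lengths are in mm, angles in rad, forces in N, time in s.
With the tool pointing down it reaches from about 350 to 925 mm from the base axis. Payload 6.4 kg.
Tool frame: the origin (TCP) lies at the very end of the fingers, on their centre line; the grasp point (between the pads) lies 19 mm behind it; z points along the fingers, y is the direction in which the jaws open and shut (so a half turn about z gives the same grasp; the last joint's range is limited). The gripper opens to 94 mm and grips with 3 to 60 N. Pads are 16 mm wide; open, the fingers measure 119 mm over their backs; the gripper's body (75 mm by 177 mm) begins 78 mm behind the grasp point.
Start: joints at [0.994, 0.245, 1.558, -0, 1.339, -0.174], TCP at [254.795, 597.991, 205.455] pointing down, gripper open.
Joint ranges: [-3.13, 3.13], [-1.02, 2.26], [0.13, 2.54], [-0.95, 4.09], [0.21, 2.88], [-2.74, 2.74]. Speed limits (rad/s): [2.57, 2.57, 3.14, 3.14, 3.14, 3.14].

## Interface

Orientations are given as a unit quaternion [x, y, z, w].
In Python, from workcell import get_state, capture, finish_job gives the robot as it stands.
- The arm moves only by the shell command python3 -m pendant 'ROWS' [OPENING] [FORCE]. ROWS is JSON, a list of rows, each an object of numbers: "dx", "dy", "dz": the shift along the tool's x, y, z in mm; "turn": the turn about the tool's z in degrees. In form: [{"dx": .., "dy": .., "dz": .., "turn": ..}, ...]. A call has 1 to 12 rows; each row shifts and turns the commanded pose from where the row before left it, along the tool's axes as they then stand; what a row does not reach is not made up. A row lasts 1/12 s, in which the tool goes at most 41.7 mm and 7.16 degrees, less where a joint would pass 70% of its speed; a pose out of reach is approached as far as the arm can. A call with a gripper value outside its range is refused whole. OPENING is the gripper's target within -1 to 1 (fully open at 1, half-way at 0, shut at -1), set as the call begins (- or left out, the last holds). The fingers move at their own pace and stop on an object; FORCE is the grip in N (left out, the last holds). Time passes only in rows, so rows that do not move let the fingers close. It gives the time, the measured TCP pose, the force and the opening at its end, in the units of the state.
- get_state(): the state, without advancing time (a new reading comes with each control period).
- capture(name): name is "side" or "top"; returns a dict with "img" (384x512x3 uint8, blue, green, red), "fx", "fy", "cx", "cy" (pixels), "dist" ([k1, k2, p1, p2, k3] as OpenCV has them; the pictures are not rectified), "R" (3x3) and "t" (3): a world point X has camera coordinates R X + t. Camera axes: x right, y down, z forward; pixel columns grow to the right and rows downward; lengths in mm; the calibration is good to about 2 mm. A picture is of the moment at which its call begins. There is no depth.
- finish_job(): hands the job in, once; it reports no verdict.
The state is a dict: "t": time; "joint_pos": joint angles; "dq": joint speeds; "joint_torque": joint torques, N m; "eef_pos": TCP position; "ee_rot": TCP orientation; "wrist_force": force on the tool from outside, world axes, zero at the start; "wrist_torque": the same for the moment, N m; "gripper_width": finger opening in mm.
Only numpy, scipy, OpenCV 4.12 (cv2) and the standard library are available. Lean on these libraries where they do the work, as an engineer would, in place of code of your own. Each camera call takes 0.05 s, during which the arm holds its last target.

## Working session

There is one attempt and no reset: what is moved stays moved. The work goes in short steps, Python scripts to look and compute and a shell command to move; the robot and the scene stay as the last step left them, time stands still between calls to the robot, and variables do not carry over. Pictures are saved under pics/ and viewed, and the job is handed in when it is done.

```bash
mkdir -p pics; ls; python3 - <<'E'
from workcell import *
import cv2
print(get_state())
for n in ("side","top"):
    c=capture(n); cv2.imwrite(f"pics/{n}0.png",c["img"])
    print(n,{k:(v if k!="img" else 0) for k,v in c.items()})
E
```

```text
pics
{'t': 0.0, 'joint_pos': array([ 9.93909626e-01,  2.45809013e-01,  1.55899453e+00, -2.85117377e-05,
        1.33868490e+00, -1.74095428e-01]), 'dq': array([-0.00076818, -0.00261484,  0.00115482,  0.00052349, -0.00182382,
        0.00184805]), 'joint_torque': array([ 1.38881816e-03, -4.15853047e+01, -3.14598191e+01,  6.85181050e-02,
        3.33199720e-02, -1.47516926e-04]), 'eef_pos': array([254.46202551, 597.47542818, 204.35906829]), 'ee_rot': array([ 2.00033638e-01,  9.79788572e-01, -8.86939797e-04, -3.34716989e-04]), 'wrist_force': array([ 0.91928562,  0.88836748, -0.06202701]), 'wrist_torque': array([-0.03431802,  0.01359164, -0.01636784]), 'gripper_width': 93.71614649213015}
side {'img': 0, 'fx': 355.8184016583074, 'fy': 355.8184016583074, 'cx': 255.79236622644643, 'cy': 195.6631570342676, 'dist': array([-0.08034746,  0.        ,  0.        ,  0.        ,  0.        ]), 'R': array([[ 0.25034661, -0.96809117,  0.01122757],
       [-0.76332502, -0.2045014 , -0.61279205],
       [ 0.59553463,  0.14484013, -0.79016444]]), 't': array([-189.83558414,  341.72627145,  662.07474194])}
top {'img': 0, 'fx': 390.83641296444875, 'fy': 390.83641296444875, 'cx': 252.54067415443197, 'cy': 187.26136572005694, 'dist': array([-0.0382052,  0.       ,  0.       ,  0.       ,  0.       ]), 'R': array([[-0.01196098, -0.99980514, -0.01570387],
       [-0.99492933,  0.01346817, -0.09967068],
       [ 0.09986276,  0.01443209, -0.99489655]]), 't': array([-72.97677061, 434.14795576, 882.88602372])}
```

View pics/side0.png

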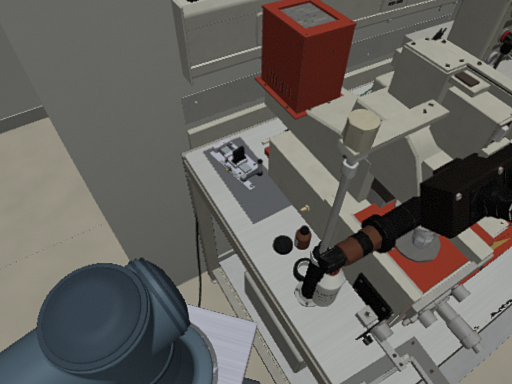

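View pics/top0.png

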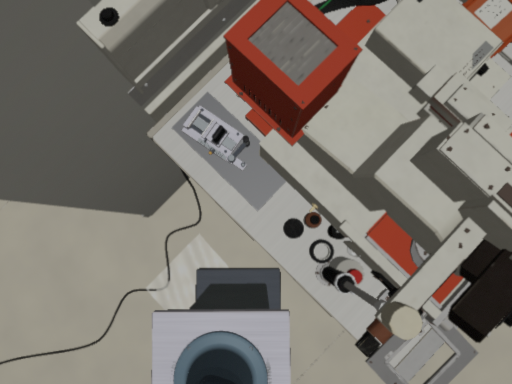

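The stand is at top image about (215,135) and side about (237,160). Enlarging both.

```bash
python3 - <<'E'
import cv2
a=cv2.imread("pics/side0.png")[130:200,195:275]; cv2.imwrite("pics/side0c.png",cv2.resize(a,None,fx=8,fy=8,interpolation=cv2.INTER_CUBIC))
a=cv2.imread("pics/top0.png")[95:175,170:260]; cv2.imwrite("pics/top0c.png",cv2.resize(a,None,fx=7,fy=7,interpolation=cv2.INTER_CUBIC))
E
```

```text
(no output)
```

View pics/side0c.png

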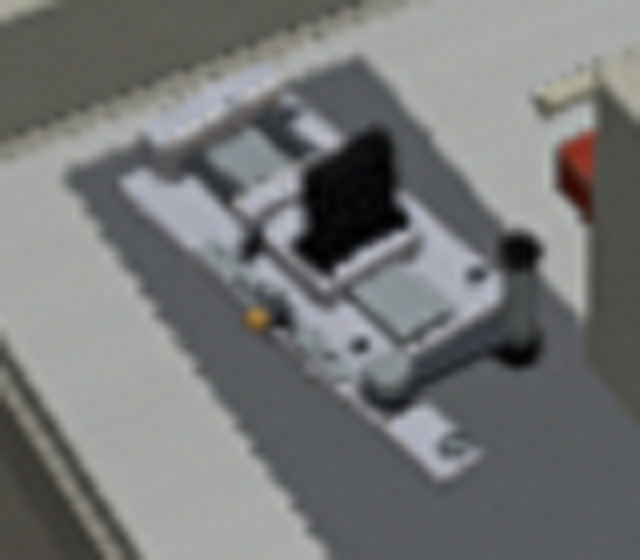

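View pics/top0c.png

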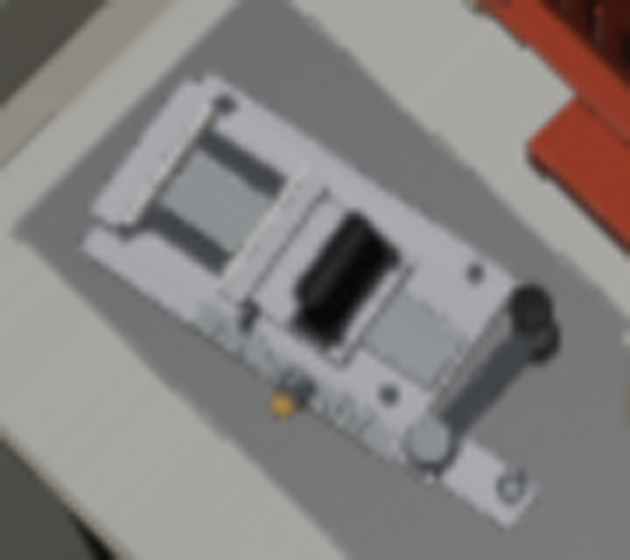

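```bash
cat > h.py <<'E'
import numpy as np, cv2
from scipy.optimize import least_squares
import json
CAL={}
def cal(c): return {k:np.array(v).tolist() for k,v in c.items() if k!="img"}
def proj(c,P):
    P=np.atleast_2d(np.array(P,float))
    K=np.array([[c["fx"],0,c["cx"]],[0,c["fy"],c["cy"]],[0,0,1]])
    r,_=cv2.Rodrigues(np.array(c["R"]))
    return cv2.projectPoints(P.reshape(-1,1,3),r,np.array(c["t"]),K,np.array(c["dist"]))[0].reshape(-1,2)
def S2W(p,P):
    x,y,a=p[:3]; P=np.atleast_2d(np.array(P,float)); c,s=np.cos(a),np.sin(a)
    return np.c_[x+c*P[:,0]-s*P[:,1], y+s*P[:,0]+c*P[:,1], P[:,2]+2]
E
python3 - <<'E'
from h import *
from workcell import *
C={n:cal(capture(n)) for n in("top","side")}
json.dump(C,open("cal.json","w"))
T=lambda u,v:(170+(u+.5)/7-.5,95+(v+.5)/7-.5)
S=lambda u,v:(195+(u+.5)/8-.5,130+(v+.5)/8-.5)
def pts(p):
    i,b=p[3],p[4]
    post=[74+52*np.sin(b),-26+52*np.cos(b),54.5]
    return dict(piv=[74,-26,26],grip=[22,0,69],post=post,ptr=[0,-30,29],idx=[i,-35,29])
obs=[("top","piv",T(430,441)),("top","grip",T(340,262)),("top","post",T(531,305)),("top","idx",T(300,385)),
("side","piv",S(390,382)),("side","grip",S(347,153)),("side","post",S(520,243)),("side","idx",S(281,312))]
def f(p):
    q=pts(p)
    return np.concatenate([proj(C[c],S2W(p,[q[k]]))[0]-o for c,k,o in obs])
best=min((least_squares(f,[450,100,a,25,.2]) for a in(-2.5,-2,-1.5,-1,-.5)),key=lambda r:r.cost)
print(best.x,best.cost);print(np.round(best.fun.reshape(-1,2),1))
np.save("p.npy",best.x)
p=best.x
for n,(w,o,s) in dict(top=("pics/top0.png",(170,95),7),side=("pics/side0.png",(195,130),8)).items():
    im=cv2.imread(f"pics/{n}0c.png")
    def d(P,col):
        uv=(proj(C[n],S2W(p,P))-o+.5)*s-.5
        cv2.polylines(im,[uv.astype(int).reshape(-1,1,2)],len(P)>2,col,1)
        if len(P)==1: cv2.circle(im,tuple(uv[0].astype(int)),4,col,1)
    d([[-65,-38,12],[65,-38,12],[65,38,12],[-65,38,12]],(0,0,255))
    d([[16,-18,69],[28,-18,69],[28,18,69],[16,18,69]],(0,255,0))
    for k,v in pts(p).items(): d([v],(255,0,255))
    cv2.imwrite(f"pics/{n}0o.png",im)
print({k:S2W(p,[v])[0].round(1) for k,v in pts(p).items()})
E
```

```text
[ 5.64889588e+02  1.42903359e+01 -2.18365918e+00  2.81975507e+01
  8.08075927e-02] 3.239236208845953
[[ 0.8  0.5]
 [-0.3  0.2]
 [ 0.1 -0. ]
 [ 0.8  0.5]
 [-0.4 -1.3]
 [-0.1  0.4]
 [-0.4  0.3]
 [-0.2 -1.6]]
{'piv': array([501.1, -31.3,  28. ]), 'grip': array([552.2,  -3.7,  71. ]), 'post': array([541. , -64.5,  56.5]), 'ptr': array([540.3,  31.5,  31. ]), 'idx': array([520. ,  11.4,  31. ])}
```

View pics/top0o.png

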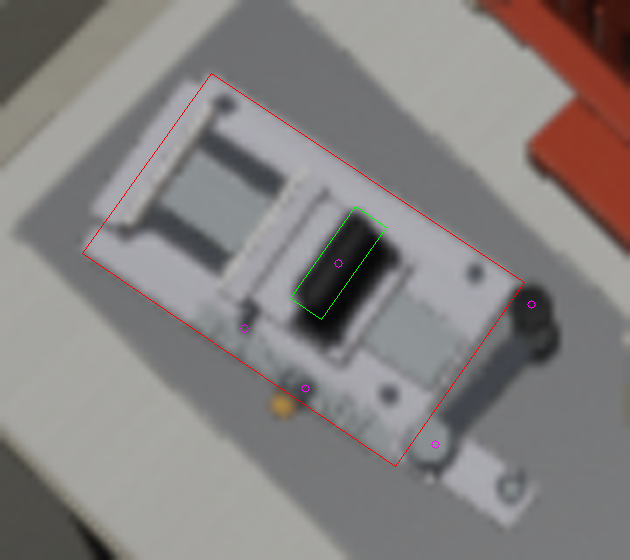

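View pics/side0o.png

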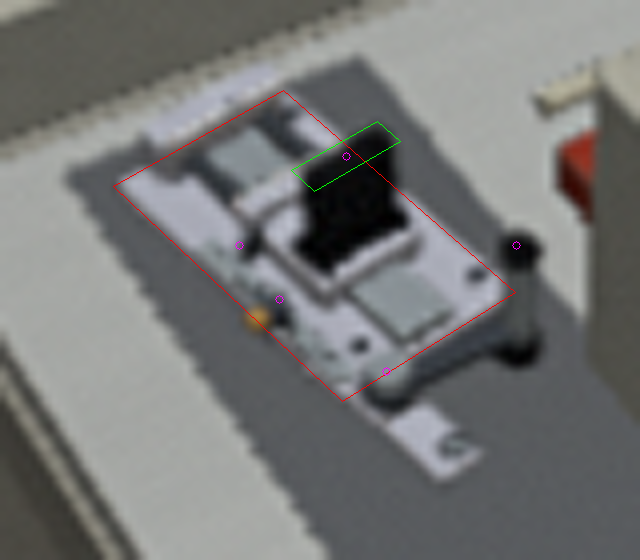

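Overlay fits within about 1 px. The orange knob and mark are at top crop (300,385), the pointer at (248,313) and the post cap at (531,305). Next I check the surrounding obstacles.

```bash
cat >> h.py <<'E'
C=json.load(open("cal.json")) if __import__("os").path.exists("cal.json") else None
def ray(n,uv,z):
    c=C[n];K=np.array([[c["fx"],0,c["cx"]],[0,c["fy"],c["cy"]],[0,0,1]])
    u=cv2.undistortPoints(np.array([[uv]],float),K,np.array(c["dist"]))[0,0]
    R=np.array(c["R"]);o=-R.T@np.array(c["t"]);d=R.T@np.array([*u,1]);return o+d*(z-o[2])/d[2]
def W2S(p,X):
    c,s=np.cos(p[2]),np.sin(p[2]);d=np.array(X)[:2]-p[:2];return np.array([c*d[0]+s*d[1],-s*d[0]+c*d[1]])
E
python3 - <<'E'
from h import *
p=np.load("p.npy")
for n in C: print(n,"cam",-np.array(C[n]["R"]).T@np.array(C[n]["t"]))
b=ray("side",(269.5,173),0);print("block base",b,W2S(p,b))
for h in(40,60,80,100,150):print(h,proj(C["side"],[[b[0],b[1],h]]),proj(C["top"],[[b[0],b[1],h]]))
print("table corner",ray("top",(150,133),0),ray("side",(184,153),0))
print("grey corner",[ray("top",(150,215),z).round() for z in(0,-300,-700)],[ray("side",(200,310),z).round() for z in(0,-300,-700)])
E
python3 - <<'E'
import cv2
a=cv2.imread("pics/side0.png")[100:220,220:350]; cv2.imwrite("pics/side0d.png",cv2.resize(a,None,fx=5,fy=5,interpolation=cv2.INTER_CUBIC))
a=cv2.imread("pics/top0.png")[80:220,210:350]; cv2.imwrite("pics/top0d.png",cv2.resize(a,None,fx=4,fy=4,interpolation=cv2.INTER_CUBIC))
E
```

```text
top cam [342.90622039 -91.55161727 920.50606343]
side cam [ -85.91552842 -209.78964238  734.68645383]
block base [553.97482684 -91.79915363   0.        ] [93.05999089 52.09558417]
40 [[270.1209347  163.05053814]] [[257.56920643 134.0423724 ]]
60 [[270.44628216 157.82735665]] [[257.54314881 131.95077362]]
80 [[270.78214367 152.42808773]] [[257.515873  129.7624726]]
100 [[271.12899451 146.84432012]] [[257.48729175 127.4706214 ]]
150 [[272.04755021 132.01800928]] [[257.40947494 121.23683953]]
table corner [570.57507207 168.29438465   0.        ] [565.03665546 164.05282718   0.        ]
grey corner [array([373., 165.,   0.]), array([ 382.,  249., -300.]), array([ 395.,  361., -700.])] [array([142., -38.,   0.]), array([ 236.,   32., -300.]), array([ 360.,  126., -700.])]
```

View pics/side0d.png

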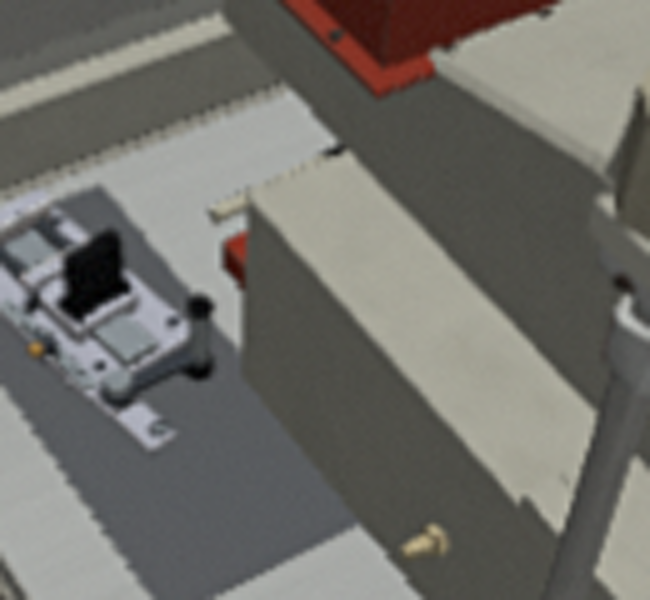

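View pics/top0d.png

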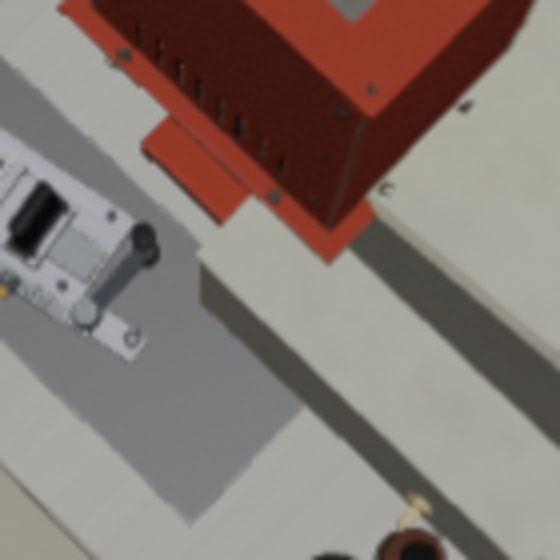

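```bash
python3 - <<'E'
from h import *
p=np.load("p.npy")
def tri(a,b):
    r=least_squares(lambda X:np.r_[proj(C["top"],[X])[0]-a,proj(C["side"],[X])[0]-b],[520,-90,50]);return r.x.round(1),W2S(p,r.x).round(1),r.cost.round(2)
print("corner top",tri((260,143),(269.5,137.5)))
print("corner bottom",tri((260.7,155),(269,174.5)))
print("red near corner",tri((210+222/4,80+222/4),(220+245/5,100+285/5)))
print("red left corner",tri((210+145/4,80+148/4),(220+226/5,100+240/5)))
print("block far along edge",tri((210+410/4,80+500/4),(220+450/5,100+530/5)))
E
```

```text
corner top (array([503. , -96.2, 178.8]), array([126. ,  12.9]), np.float64(0.0))
corner bottom (array([503.1, -99. ,  52. ]), array([128.3,  14.6]), np.float64(0.16))
red near corner (array([ 538.6, -101.5,   81.5]), array([109.9,  45.1]), np.float64(15.07))
red left corner (array([590.6, -67.6,  54.8]), array([52.2, 68.1]), np.float64(0.23))
block far along edge (array([ 387.1, -210. ,  108.1]), array([285.7, -16.4]), np.float64(9.64))
```

```bash
python3 - <<'E'
from h import *
p=np.load("p.npy")
def tri(a,b,z0=-300):
    r=least_squares(lambda X:np.r_[proj(C["top"],[X])[0]-a,proj(C["side"],[X])[0]-b],[420,190,z0]);return r.x.round(1),W2S(p,r.x).round(1),r.cost.round(2)
for a in((150,215),(75,217),(2,218)):
  for s in((145,285),(100,185),(40,55)):
    pass
def vp(n,uv):
    o=-np.array(C[n]["R"]).T@np.array(C[n]["t"]);d=ray(n,uv,-400)-o;return o[:2],d[:2]/np.linalg.norm(d[:2])
for uv in((148,215),(60,220)): print("top",uv,vp("top",uv))
for uv in((145,285),(100,190),(40,55)): print("side",uv,vp("side",uv))
print(tri((148,215),(148,290)))
print("beam edge",[W2S(p,ray("top",u,179)).round() for u in((260,143),(335,220),(275,129))])
E
python3 - <<'E'
import cv2
a=cv2.imread("pics/side0.png")[0:320,0:290]; cv2.imwrite("pics/side0e.png",cv2.resize(a,None,fx=1.8,fy=1.8,interpolation=cv2.INTER_CUBIC))
E
```

```text
top (148, 215) (array([342.90622039, -91.55161727]), array([0.11298702, 0.99359646]))
top (60, 220) (array([342.90622039, -91.55161727]), array([0.04217599, 0.9991102 ]))
side (145, 285) (array([ -85.91552842, -209.78964238]), array([0.62909145, 0.7773313 ]))
side (100, 190) (array([ -85.91552842, -209.78964238]), array([0.65102703, 0.75905455]))
side (40, 55) (array([ -85.91552842, -209.78964238]), array([0.66507146, 0.74677972]))
(array([ 395.6,  381.4, -735.1]), array([-202.9, -349.7]), np.float64(0.35))
beam edge [array([126.,  13.]), array([326., -29.]), array([134.,  52.])]
```

View pics/side0e.png

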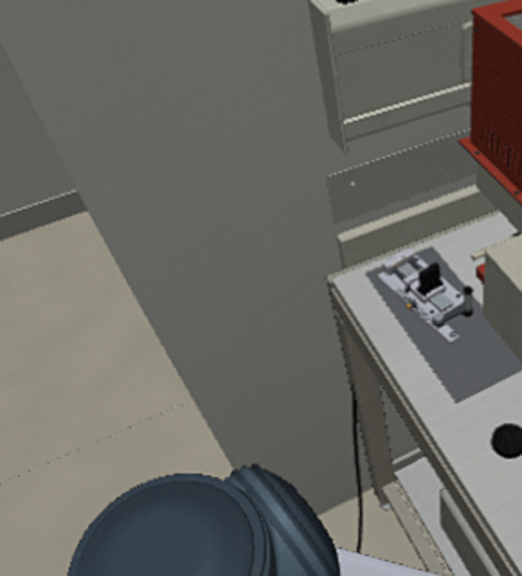

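```bash
python3 - <<'E'
from h import *
for z in(-735,-800,-650): print(z,[ray("top",u,z).round()[:2] for u in((185,197),(148,215),(75,217),(2,221))],[ray("side",u,z).round()[:2] for u in((205,272),(172,286),(133,261),(70,144),(0,22))])
E
python3 - <<'E'
import cv2
a=cv2.imread("pics/top0.png")[0:320,0:290]; a=cv2.convertScaleAbs(a,alpha=1.6,beta=10);cv2.imwrite("pics/top0e.png",cv2.resize(a,None,fx=1.8,fy=1.8,interpolation=cv2.INTER_CUBIC))
E
```

```text
-735 [array([471., 221.]), array([396., 379.]), array([391., 696.]), array([ 377., 1020.])] [array([542., 171.]), array([441., 289.]), array([507., 511.]), array([1113., 1236.]), array([2386., 2872.])]
-800 [array([476., 233.]), array([399., 397.]), array([393., 727.]), array([ 378., 1064.])] [array([570., 188.]), array([464., 311.]), array([533., 543.]), array([1166., 1300.]), array([2495., 3008.])]
-650 [array([465., 205.]), array([394., 355.]), array([389., 655.]), array([375., 963.])] [array([506., 149.]), array([410., 261.]), array([472., 469.]), array([1044., 1153.]), array([2243., 2694.])]
```

View pics/top0e.png

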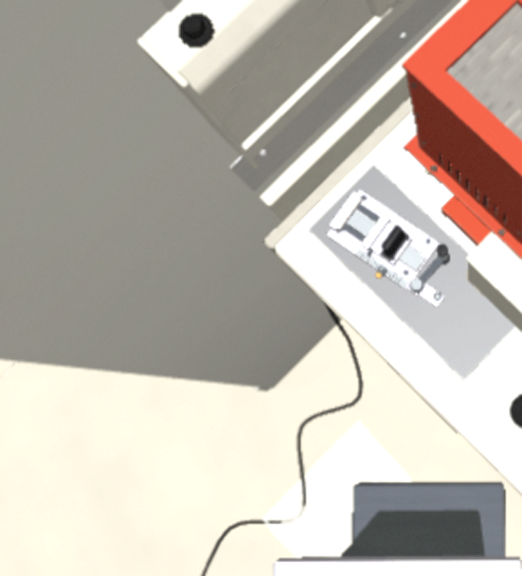

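```bash
python3 -m pendant '[{"dx":0,"dy":0,"dz":0,"turn":6},{"dx":0,"dy":0,"dz":0,"turn":6},{"dx":-15.5,"dy":-22.8,"dz":0,"turn":0},{"dx":-15.5,"dy":-22.8,"dz":0,"turn":0},{"dx":-15.5,"dy":-22.8,"dz":0,"turn":0},{"dx":-15.5,"dy":-22.8,"dz":0,"turn":0},{"dx":-15.5,"dy":-22.8,"dz":0,"turn":0},{"dx":-15.5,"dy":-22.8,"dz":0,"turn":0},{"dx":-15.5,"dy":-22.8,"dz":0,"turn":0},{"dx":-15.5,"dy":-22.8,"dz":0,"turn":0},{"dx":-15.5,"dy":-22.8,"dz":0,"turn":0}]'
```

```text
t: 1.12
eef_pos: [250.6, 348.6, 205.2]
ee_rot: [0.301, 0.954, -0.0, -0.0]
wrist_force: [0.6, -0.5, 0.0]
gripper_width: 94.0
```

```bash
python3 -m pendant '[{"dx":-27.6,"dy":-13.1,"dz":0,"turn":0},{"dx":-27.6,"dy":-13.1,"dz":0,"turn":0},{"dx":-27.6,"dy":-13.1,"dz":0,"turn":0},{"dx":-27.6,"dy":-13.1,"dz":0,"turn":0},{"dx":-27.6,"dy":-13.1,"dz":0,"turn":0},{"dx":-27.6,"dy":-13.1,"dz":0,"turn":0},{"dx":-27.6,"dy":-13.1,"dz":0,"turn":0},{"dx":-27.6,"dy":-13.1,"dz":0,"turn":0},{"dx":-27.6,"dy":-13.1,"dz":0,"turn":0},{"dx":-27.6,"dy":-13.1,"dz":0,"turn":0},{"dx":-27.6,"dy":-13.1,"dz":0,"turn":0},{"dx":-27.6,"dy":-13.1,"dz":0,"turn":0}]'
python3 - <<'E'
from h import *
from workcell import *
for n in("top","side"): cv2.imwrite(f"pics/{n}1.png",capture(n)["img"])
s=get_state();print(s["t"],s["eef_pos"],s["joint_pos"])
print({n:proj(C[n],[s["eef_pos"]]).round() for n in C})
E
```

```text
t: 2.12
eef_pos: [432.2, 29.4, 205.5]
ee_rot: [0.302, 0.953, 0.0, 0.0]
wrist_force: [-0.4, -0.1, 1.0]
gripper_width: 93.8
2.2167 [432.97229411  28.06010638 205.58754599] [-1.97375484e-01 -2.93135080e-01  2.08584933e+00 -6.60307406e-04
  1.34857104e+00 -1.15097825e+00]
{'top': array([[193., 178.]]), 'side': array([[206., 140.]])}
```

View pics/top1.png

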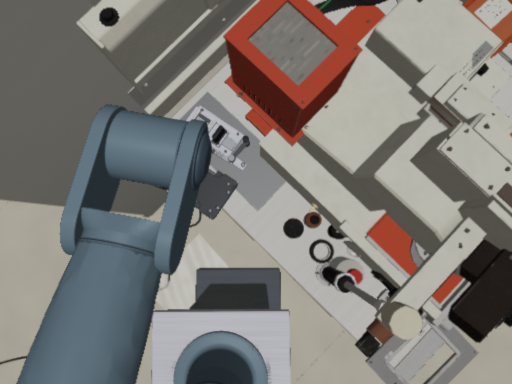

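View pics/side1.png

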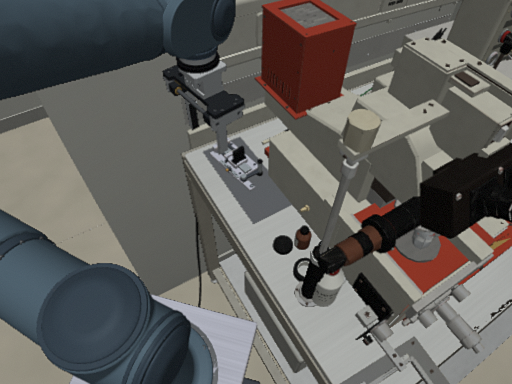

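The gripper's 177 mm bar lies along tool y and clears everything at this height. The cream beam (top at z≈179, corner near stand (127,13)) could be in its way, so I take a closer look.

```bash
python3 - <<'E'
from h import *
a=cv2.imread("pics/top1.png")[90:230,160:300]; cv2.imwrite("pics/top1c.png",cv2.resize(a,None,fx=4,fy=4,interpolation=cv2.INTER_CUBIC))
a=cv2.imread("pics/side1.png")[30:190,150:310]; cv2.imwrite("pics/side1c.png",cv2.resize(a,None,fx=3.7,fy=3.7,interpolation=cv2.INTER_CUBIC))
E
```

```text
(no output)
```

View pics/top1c.png

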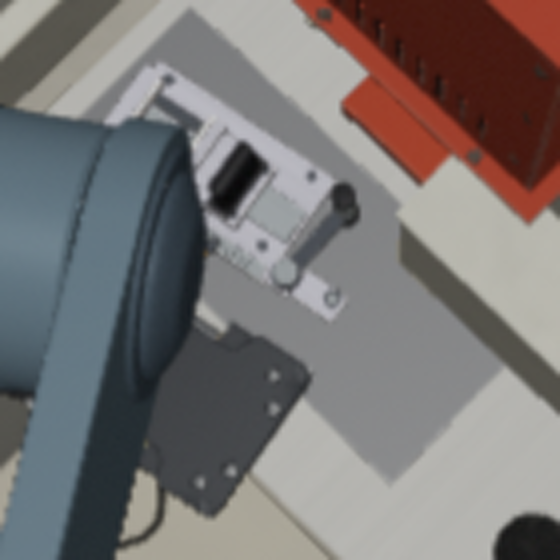

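View pics/side1c.png

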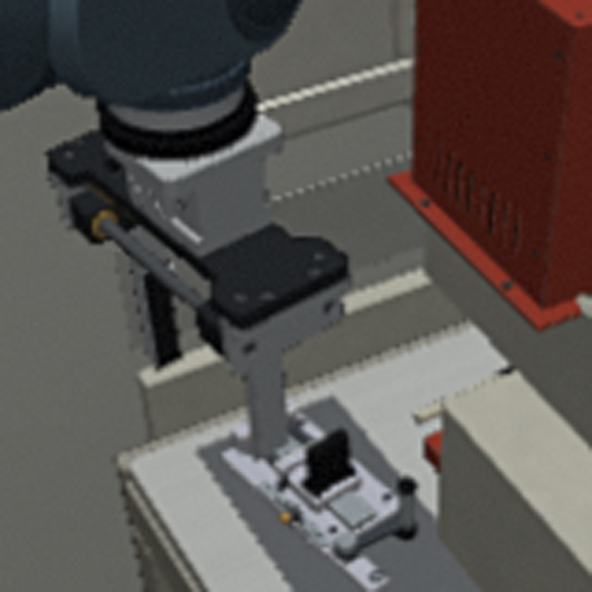

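```bash
python3 - <<'E'
from h import *
s=np.array([432.97,28.06,205.6]); tx=np.array([-.818,.575,0]); ty=np.array([.575,.818,0])
for n,o,sc in(("top",(160,90),4),("side",(150,30),3.7)):
    im=cv2.imread(f"pics/{n}1c.png")
    for h,col in((97,(0,255,0)),(130,(0,255,255)),(0,(255,0,255))):
        b=(37.5,88.5) if h else (8,59.5)
        P=[s+tx*i*b[0]+ty*j*b[1]+[0,0,h] for i,j in((1,1),(1,-1),(-1,-1),(-1,1))]
        uv=(proj(C[n],P)-o+.5)*sc
        cv2.polylines(im,[uv.astype(int).reshape(-1,1,2)],True,col,1)
    cv2.imwrite(f"pics/{n}1o.png",im)
E
```

```text
(no output)
```

View pics/side1o.png

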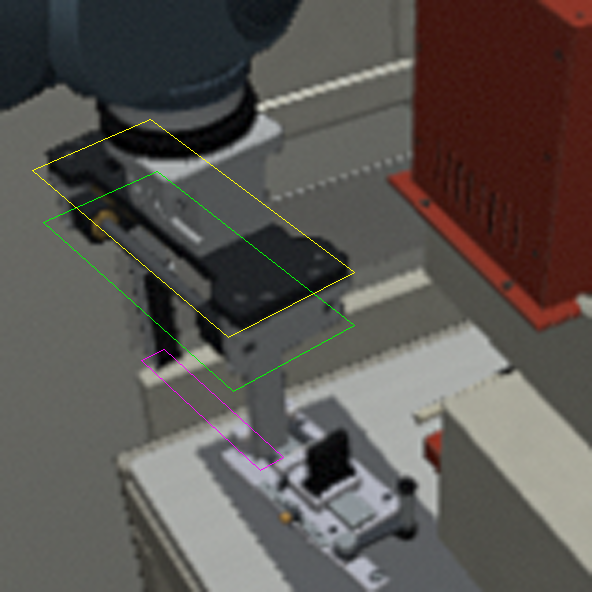

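View pics/top1o.png

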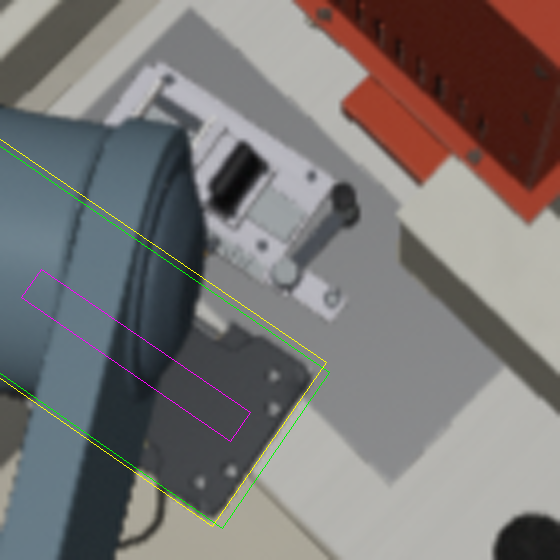

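```bash
python3 - <<'E'
import cv2
a=cv2.imread("pics/side0.png")[120:190,255:325]; b=cv2.imread("pics/top0.png")[120:190,240:310]
f=lambda a:cv2.resize(a,(390,390),interpolation=cv2.INTER_NEAREST)
import numpy as np
im=np.hstack([f(a),f(b)])
for k in range(0,70,10):
    for o in(0,390): cv2.putText(im,str(k),(o+int(k*5.57),10),0,.35,(255,0,255),1);cv2.putText(im,str(k),(o,int(k*5.57)+4),0,.35,(255,0,255),1)
cv2.imwrite("pics/beam.png",im)
E
```

```text
(no output)
```

View pics/beam.png

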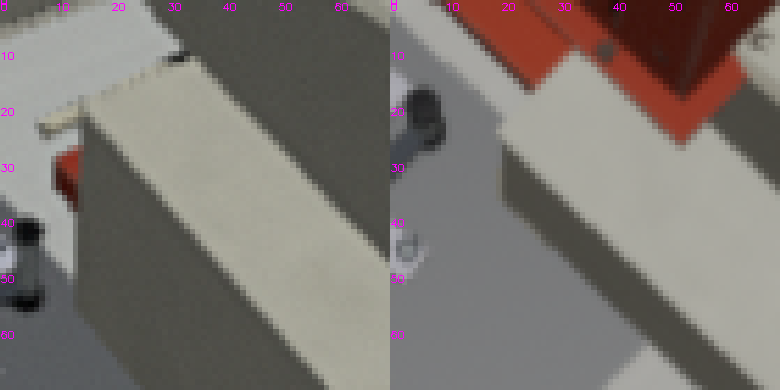

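```bash
python3 - <<'E'
from h import *
p=np.load("p.npy")
def tri(a,b):
    r=least_squares(lambda X:np.r_[proj(C["top"],[X])[0]-a,proj(C["side"],[X])[0]-b],[520,-90,50]);return r.x.round(1),W2S(p,r.x).round(1),r.cost.round(2)
print(tri((260.3,143.3),(270.3,139.4)))
print(tri((260.3,156.4),(269,175.6)))
print(tri((273.8,128.6),(289.5,130.4)))
c=W2S(p,[0,0]);
for h in (0,50,100,150,170):print(h,[W2S(p,ray("side",(269,175.6),h)),W2S(p,ray("top",(260.3,156.4),h))])
E
```

```text
(array([503.9, -97.3, 172.4]), array([126.4,  14.3]), np.float64(0.08))
(array([500.3, -98.8,  50.7]), array([129.7,  12.2]), np.float64(0.56))
(array([ 531.2, -128.5,  183.2]), array([136.2,  54.6]), np.float64(9.95))
0 [array([99.25437934, 44.73178935]), array([123.64464507,  18.68355687])]
50 [array([130.45100443,  14.22898287]), array([128.56704497,  11.11242503])]
100 [array([161.64762953, -16.27382361]), array([133.48944486,   3.5412932 ])]
150 [array([192.84425462, -46.77663008]), array([138.41184475,  -4.02983864])]
170 [array([205.32290466, -58.97775267]), array([140.38080471,  -7.05829138])]
```

```bash
python3 - <<'E'
import cv2
a=cv2.imread("pics/side1.png")[55:160,155:260]; cv2.imwrite("pics/grip.png",cv2.resize(a,(735,735)[:2],interpolation=cv2.INTER_CUBIC)[:600])
E
```

```text
(no output)
```

View pics/grip.png

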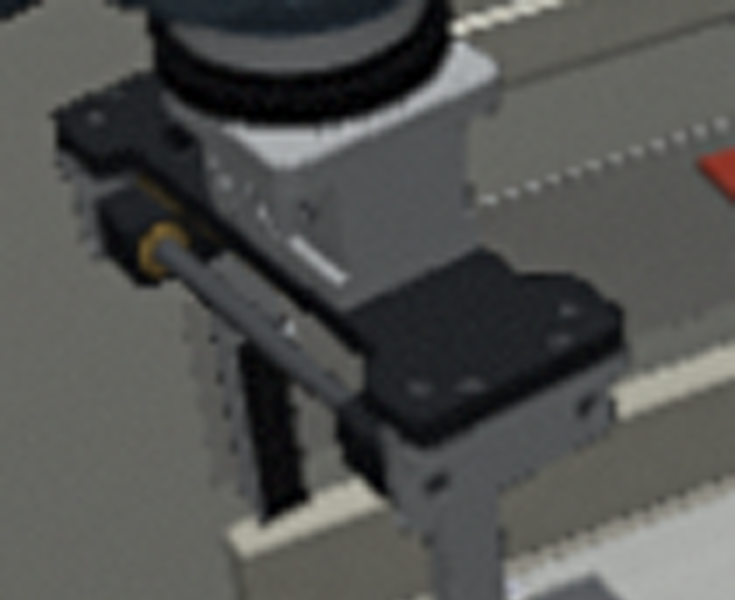

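The black end plates look like carriers that move with the fingers. I'll shut the gripper here in free air to see how wide the body becomes.

```bash
python3 -m pendant '[{"dx":0,"dy":0,"dz":0,"turn":0},{"dx":0,"dy":0,"dz":0,"turn":0},{"dx":0,"dy":0,"dz":0,"turn":0},{"dx":0,"dy":0,"dz":0,"turn":0},{"dx":0,"dy":0,"dz":0,"turn":0},{"dx":0,"dy":0,"dz":0,"turn":0}]' -1 20
python3 - <<'E'
from h import *
from workcell import *
for n in("top","side"): cv2.imwrite(f"pics/{n}2.png",capture(n)["img"])
a=cv2.imread("pics/side2.png")[55:190,155:290];b=cv2.imread("pics/top2.png")[90:225,160:295]
cv2.imwrite("pics/two2.png",np.hstack([cv2.resize(x,(400,400),interpolation=cv2.INTER_CUBIC) for x in(a,b)]))
E
```

```text
t: 2.72
eef_pos: [431.5, 31.5, 205.5]
ee_rot: [0.301, 0.954, 0.0, 0.0]
wrist_force: [-0.2, 0.6, 0.4]
gripper_width: 57.2
```

View pics/two2.png

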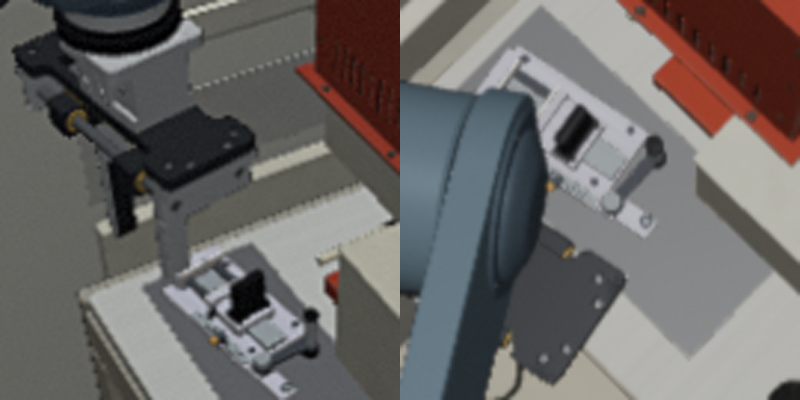

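```bash
python3 - <<'E'
from h import *
p=np.load("p.npy")
def tri(a,b):
    r=least_squares(lambda X:np.r_[proj(C["top"],[X])[0]-a,proj(C["side"],[X])[0]-b],[520,-90,50]);return r.x.round(1),W2S(p,r.x).round(1),r.cost.round(2)
print("flange near corner",tri((292.5,145.5),(296,119)))
print("flange left corner",tri((226,81),(258,79)))
print("tower bottom corner(near)",tri((210+337/4,80+215/4),(220+385/5,100+60/5)))
a=cv2.imread("pics/side0.png")[60:160,230:330];b=cv2.imread("pics/top0.png")[60:160,205:305]
cv2.imwrite("pics/tower.png",np.hstack([cv2.resize(x,(400,400),interpolation=cv2.INTER_CUBIC) for x in(a,b)]))
E
```

```text
flange near corner (array([ 479.6, -151.9,  264.1]), array([185. ,  25.8]), np.float64(0.3))
flange left corner (array([597. , -40. , 261.8]), array([25.9, 57.5]), np.float64(2.19))
tower bottom corner(near) (array([ 498.7, -153. ,  267.6]), array([174.9,  42.1]), np.float64(0.56))
```

View pics/tower.png

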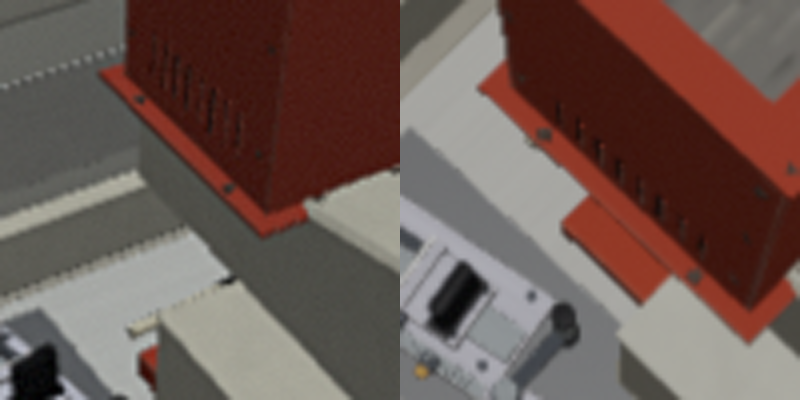

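```bash
cat >> h.py <<'E'
def plan(F,phi,z,s=None,pt=None):
    """TCP target in stand frame F, tool-y stand angle phi(deg), world z; prints moves from measured pose s"""
    from workcell import get_state
    p=np.load("p.npy"); s=s or get_state(); q=s["ee_rot"]
    from scipy.spatial.transform import Rotation as Ro
    R=Ro.from_quat(q).as_matrix(); now=np.degrees(np.arctan2(R[1,1],R[0,1])-p[2])
    turn=-((phi-now+180)%360-180)
    cur=W2S(p,s["eef_pos"]); d=np.array(F)-cur; 
    def comp(ph):
        a=np.radians(ph);return (d@[np.cos(a+np.pi/2),np.sin(a+np.pi/2)],d@[np.cos(a),np.sin(a)])
    print("t %.2f cur stand"%s["t"],cur.round(1),"z %.1f phi %.1f"%(s["eef_pos"][2],now%360),"F",s["wrist_force"].round(1),"w %.1f"%s["gripper_width"])
    print("turn %.1f"%turn,"dx,dy at final phi %.1f %.1f"%comp(phi),"at present phi %.1f %.1f"%comp(now),"dz %.1f"%(s["eef_pos"][2]-z))
E
python3 - <<'E'
from h import *
p=np.load("p.npy")
T=lambda u,v:(170+(u+.5)/7-.5,95+(v+.5)/7-.5)
S=lambda u,v:(195+(u+.5)/8-.5,130+(v+.5)/8-.5)
for n,u in(("bolt1",(388,395)),("bolt2",(475,272)),("tongue end",(512,487)),("tongue corner",(515,525)),("tongue corner2",(538,485)),("slot r",(430,385)),("slot t",(455,340))): print(n,W2S(p,ray("top",T(*u),14)).round(1))
for n,u in(("bolt1",(360,345)),("bolt2",(475,273)),("tongue end",(455,445)),("slot right corner",(450,310))): print(n,W2S(p,ray("side",S(*u),14)).round(1))
plan((57,-59.5),90,150)
E
```

```text
bolt1 [ 49.  -19.6]
bolt2 [49.2 31.6]
tongue end [101.3 -21.9]
tongue corner [109.4 -31.9]
tongue corner2 [108.1 -16.4]
slot r [58.8 -8.8]
slot t [56.9  8.6]
bolt1 [ 49.3 -17.9]
bolt2 [48.9 33.2]
tongue end [103.3 -21.4]
slot right corner [56.6 15.6]
t 2.82 cur stand [  62.8 -118.8] z 205.5 phi 180.1 F [-0.4 -0.4  0.5] w 49.2
turn 90.1 dx,dy at final phi 5.8 59.3 at present phi -59.3 5.7 dz 55.5
```

```bash
python3 - <<'E'
import cv2,numpy as np
a=cv2.imread("pics/top0.png")[102:168,178:250]
im=cv2.resize(a,None,fx=11,fy=11,interpolation=cv2.INTER_LINEAR)[:600]
im=cv2.convertScaleAbs(im,alpha=1.15)
for k in range(0,72,10): cv2.putText(im,str(178+k),(k*11,10),0,.4,(0,0,255),1); cv2.line(im,(k*11+5,0),(k*11+5,600),(0,0,255),1) if 0 else None
for k in range(0,54,10): cv2.putText(im,str(102+k),(0,k*11+6),0,.4,(0,0,255),1)
cv2.imwrite("pics/top0z.png",im)
a=cv2.imread("pics/side0.png")[136:190,202:264]
im=cv2.resize(a,None,fx=11,fy=11,interpolation=cv2.INTER_LINEAR)
for k in range(0,62,10): cv2.putText(im,str(202+k),(k*11,10),0,.4,(0,0,255),1)
for k in range(0,54,10): cv2.putText(im,str(136+k),(0,k*11+6),0,.4,(0,0,255),1)
cv2.imwrite("pics/side0z.png",im)
E
```

```text
(no output)
```

View pics/top0z.png

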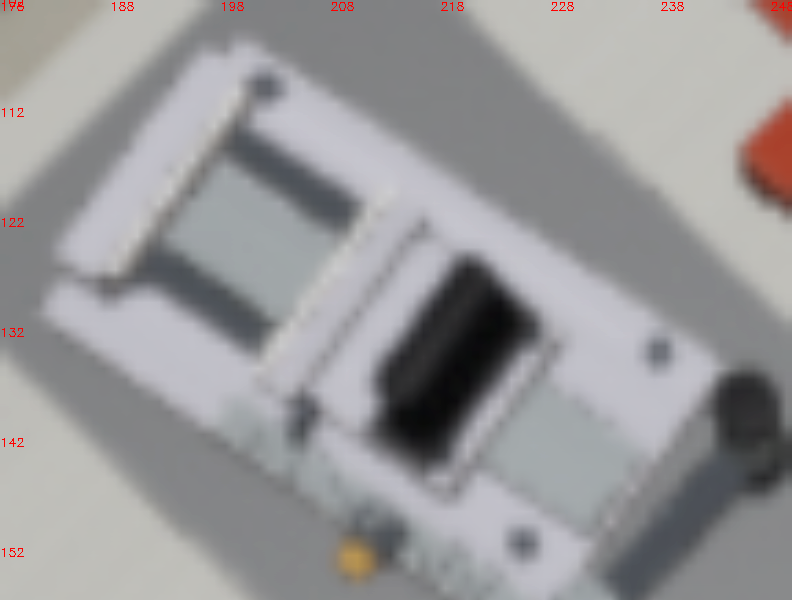

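View pics/side0z.png

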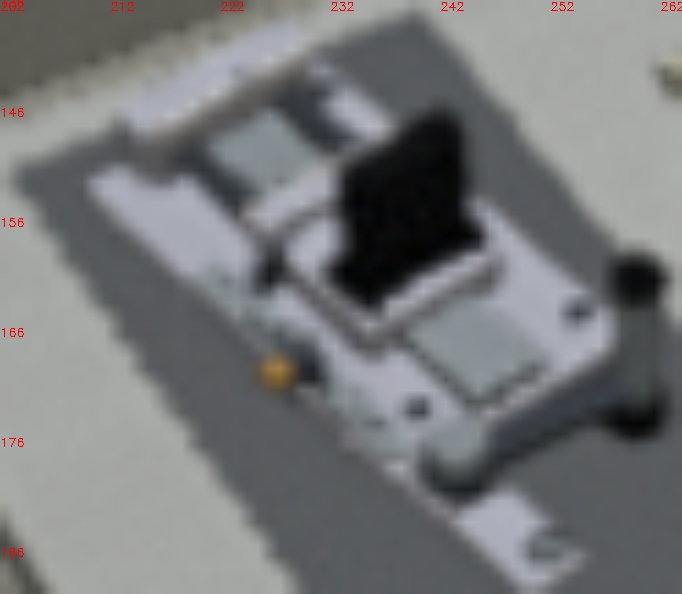

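```bash
python3 - <<'E'
from h import *
T=lambda u,v:(170+(u+.5)/7-.5,95+(v+.5)/7-.5)
T2=lambda u,v:(178+(u+.5)/11-.5,102+(v+.5)/11-.5)
S2=lambda u,v:(202+(u+.5)/11-.5,136+(v+.5)/11-.5)
def pts(p):
    b=p[3]; return dict(piv=[74,-26,26],grip=[22,0,69],post=[74+52*np.sin(b),-26+52*np.cos(b),54.5],A=[-65,-38,12],B=[-65,38,12],D=[65,38,12])
obs=[("top","piv",T(430,441)),("top","grip",T2(440,330)),("top","post",T2(748,400)),("top","A",T2(43,310)),("top","B",T2(240,40)),("top","D",T2(722,355)),
("side","piv",S2(465,450)),("side","grip",S2(403,143)),("side","post",S2(637,266)),("side","A",S2(92,185)),("side","D",S2(612,315))]
def f(p):
    q=pts(p);off={"top":p[4:6],"side":p[6:8]}
    return np.concatenate([proj(C[c],S2W(p,[q[k]]))[0]+off[c]-o for c,k,o in obs]+[p[4:]])
for free in(1,0):
    g=(lambda p:f(p)) if free else (lambda p:f(np.r_[p[:4],0,0,0,0]))
    r=least_squares(g,[565,14,-2.18,.1,0,0,0,0]);print(r.x.round(3),r.cost.round(2));print([(o[0],o[1],*e) for o,e in zip(obs,r.fun[:22].reshape(-1,2).round(1))])
    if free: P=r.x
np.save("p.npy",P)
c=lambda uv,n:np.array(uv)-(P[4:6] if n=="top" else P[6:8])
for nm,n,uv,z in(("ptr","top",T2(300,405),31),("idx","top",T2(385,528),31),("ptr","side",S2(268,268),31),("idx","side",S2(310,362),31),("bolt","top",T2(522,543),14),("bolt2","top",T2(657,350),14),("bolt","side",S2(418,407),14),("bolt2","side",S2(578,310),14),("tongue hole","top",T(512,487),14)): print(nm,n,W2S(P,ray(n,c(uv,n),z)).round(1))
E
```

```text
[ 5.66815e+02  1.51650e+01 -2.18200e+00  1.08000e-01 -1.13000e-01
  1.76000e-01  1.74000e-01 -9.20000e-02] 5.43
[('top', 'piv', np.float64(0.3), np.float64(-0.2)), ('top', 'grip', np.float64(-0.2), np.float64(-0.1)), ('top', 'post', np.float64(-0.0), np.float64(-0.1)), ('top', 'A', np.float64(-0.6), np.float64(0.5)), ('top', 'B', np.float64(-0.2), np.float64(-0.7)), ('top', 'D', np.float64(0.8), np.float64(0.4)), ('side', 'piv', np.float64(-0.8), np.float64(-1.1)), ('side', 'grip', np.float64(-0.3), np.float64(-0.1)), ('side', 'post', np.float64(0.0), np.float64(0.1)), ('side', 'A', np.float64(-1.1), np.float64(-0.1)), ('side', 'D', np.float64(1.9), np.float64(1.3))]
[ 5.66632e+02  1.51840e+01 -2.18100e+00  1.09000e-01  0.00000e+00
  0.00000e+00  0.00000e+00  0.00000e+00] 5.67
[('top', 'piv', np.float64(0.4), np.float64(-0.3)), ('top', 'grip', np.float64(-0.0), np.float64(-0.2)), ('top', 'post', np.float64(0.1), np.float64(-0.2)), ('top', 'A', np.float64(-0.5), np.float64(0.4)), ('top', 'B', np.float64(-0.1), np.float64(-0.8)), ('top', 'D', np.float64(0.9), np.float64(0.3)), ('side', 'piv', np.float64(-1.0), np.float64(-1.0)), ('side', 'grip', np.float64(-0.5), np.float64(-0.0)), ('side', 'post', np.float64(-0.1), np.float64(0.3)), ('side', 'A', np.float64(-1.3), np.float64(0.1)), ('side', 'D', np.float64(1.7), np.float64(1.4))]
ptr top [ -2. -24.]
idx top [ 28.  -35.6]
ptr side [  3.2 -28.1]
idx side [ 34.5 -39.4]
bolt top [ 50.6 -20.1]
bolt2 top [50.7 30.9]
bolt side [ 50.6 -19.4]
bolt2 side [51.1 31.7]
tongue hole top [103.1 -22.6]
```

```bash
python3 -m pendant '[{"dx":0,"dy":0,"dz":0,"turn":7},{"dx":0,"dy":0,"dz":0,"turn":7},{"dx":0,"dy":0,"dz":0,"turn":7},{"dx":0,"dy":0,"dz":0,"turn":7},{"dx":0,"dy":0,"dz":0,"turn":7},{"dx":0,"dy":0,"dz":0,"turn":7},{"dx":0,"dy":0,"dz":0,"turn":7},{"dx":0,"dy":0,"dz":0,"turn":7},{"dx":0,"dy":0,"dz":0,"turn":7},{"dx":0,"dy":0,"dz":0,"turn":7},{"dx":0,"dy":0,"dz":0,"turn":7},{"dx":0,"dy":0,"dz":0,"turn":7}]' 1
python3 -c "
from h import *
plan((57,-59.5),90,80)"
```

```text
t: 3.82
eef_pos: [431.7, 31.0, 205.5]
ee_rot: [0.863, 0.504, 0.0, 0.0]
wrist_force: [-0.6, 0.5, 0.0]
gripper_width: 93.5
t 3.82 cur stand [  64.5 -119.7] z 205.5 phi 95.6 F [-0.6  0.5  0. ] w 93.5
turn 5.6 dx,dy at final phi 7.5 60.2 at present phi 1.6 60.7 dz 125.5
```

```bash
python3 -m pendant '[{"dx":0,"dy":0,"dz":0,"turn":5.6},{"dx":3.7,"dy":30,"dz":0,"turn":0},{"dx":3.8,"dy":30,"dz":0,"turn":0},{"dx":0,"dy":0,"dz":35,"turn":0},{"dx":0,"dy":0,"dz":35,"turn":0},{"dx":0,"dy":0,"dz":30,"turn":0},{"dx":0,"dy":0,"dz":20,"turn":0},{"dx":0,"dy":0,"dz":0,"turn":0}]'
cat > look.py <<'E'
import sys
from h import *
from workcell import *
tag=sys.argv[1]; o=[]
for n,(x,y) in (("side",(200,125)),("top",(175,90))):
    im=capture(n)["img"]; cv2.imwrite(f"pics/{n}{tag}.png",im)
    o.append(cv2.resize(im[y:y+90,x:x+70 if 0 else x+80],(400,450),interpolation=cv2.INTER_CUBIC))
cv2.imwrite(f"pics/two{tag}.png",np.hstack(o))
E
python3 look.py 3; python3 -c "
from h import *
plan((57,-59.5),90,16.5)"
```

```text
t: 4.48
eef_pos: [481.6, 3.8, 80.8]
ee_rot: [0.886, 0.464, -0.004, -0.003]
wrist_force: [-1.4, 0.1, -0.4]
gripper_width: 94.1
t 4.58 cur stand [ 56.7 -59.9] z 85.5 phi 90.3 F [-0.1  0.2  1.1] w 93.7
turn 0.3 dx,dy at final phi -0.3 0.4 at present phi -0.3 0.4 dz 69.0
```

View pics/two3.png

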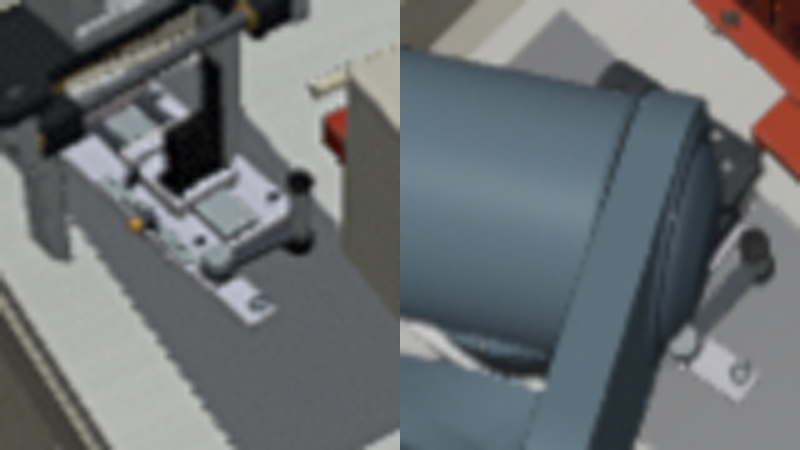

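```bash
python3 -c "
from h import *
P=np.load('p.npy')
for y in(-113.3,-6.3):
  for dx in(-8,8): print(proj(C['side'],[[*S2W(P,[[57+dx,y,0]])[0][:2],85.5]]))"
python3 -m pendant '[{"dx":0,"dy":0,"dz":25,"turn":0},{"dx":0,"dy":0,"dz":20,"turn":0},{"dx":0,"dy":0,"dz":12,"turn":0},{"dx":0,"dy":0,"dz":6,"turn":0},{"dx":0,"dy":0,"dz":3,"turn":0},{"dx":0,"dy":0,"dz":0,"turn":0},{"dx":0,"dy":0,"dz":0,"turn":0}]'
python3 look.py 4; python3 -c "
from h import *
plan((57,-59.5),90,16.5)"
```

```text
[[208.20894917 171.36975053]]
[[212.08391265 175.16210451]]
[[242.2568689  151.27782998]]
[[246.23726445 154.72217089]]
t: 5.17
eef_pos: [486.9, 2.7, 22.1]
ee_rot: [0.886, 0.464, 0.001, 0.001]
wrist_force: [-3.0, 0.5, 5.4]
gripper_width: 94.1
t 5.27 cur stand [ 56.  -58.3] z 22.0 phi 90.3 F [-4.   0.   5.5] w 94.2
turn 0.3 dx,dy at final phi -1.0 -1.2 at present phi -0.9 -1.2 dz 5.5
```

View pics/two4.png

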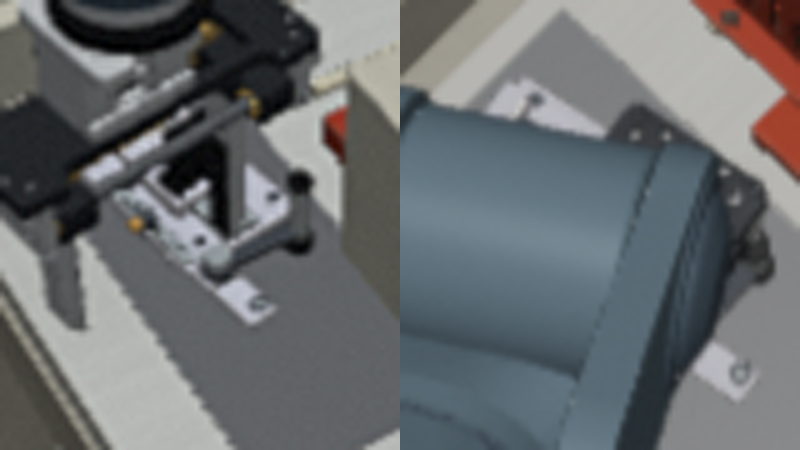

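```bash
python3 -m pendant '[{"dx":0,"dy":0,"dz":-2.5,"turn":0},{"dx":0,"dy":0,"dz":0,"turn":0},{"dx":0,"dy":0,"dz":0,"turn":0}]'
python3 - <<'E'
from h import *
P=np.load('p.npy')
plan((57,-59.5),90,16.5)
for z in (20,26):
 for dx in(-8,8):
  for dy in(-6,6): print(z,dx,dy,((proj(C['side'],[[*S2W(P,[[56+dx,-5+dy,0]])[0][:2],z]])-[200,125])*5).round())
a=cv2.imread("pics/side4.png")[140:195,225:280]; cv2.imwrite("pics/z4.png",cv2.resize(a,None,fx=10,fy=10,interpolation=cv2.INTER_CUBIC))
E
```

```text
t: 5.52
eef_pos: [486.5, 2.7, 23.2]
ee_rot: [0.886, 0.464, 0.001, 0.001]
wrist_force: [-0.0, -0.4, -1.2]
gripper_width: 94.2
t 5.52 cur stand [ 56.3 -58.6] z 23.2 phi 90.3 F [-0.  -0.4 -1.2] w 94.2
turn 0.3 dx,dy at final phi -0.7 -0.9 at present phi -0.7 -0.9 dz 6.7
20 -8 -6 [[206. 221.]]
20 -8 6 [[223. 210.]]
20 8 -6 [[224. 238.]]
20 8 6 [[242. 227.]]
26 -8 -6 [[205. 213.]]
26 -8 6 [[223. 202.]]
26 8 -6 [[224. 230.]]
26 8 6 [[242. 219.]]
```

View pics/z4.png

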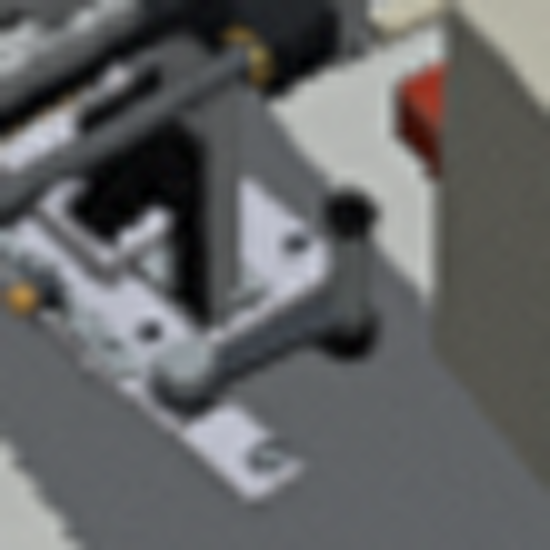

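```bash
python3 - <<'E'
from h import *
P=np.load('p.npy')
for u in((277,119),(289,131),(283,125)): 
    for z in(0,): print(u,W2S(P,ray("side",u,z)).round(1))
a=cv2.imread("pics/side0.png")[85:185,235:335]; cv2.imwrite("pics/w.png",cv2.resize(a,(600,600),interpolation=cv2.INTER_CUBIC))
E
```

```text
(277, 119) [-59.1 220.8]
(289, 131) [  5.7 211. ]
(283, 125) [-26.2 215.8]
```

View pics/w.png

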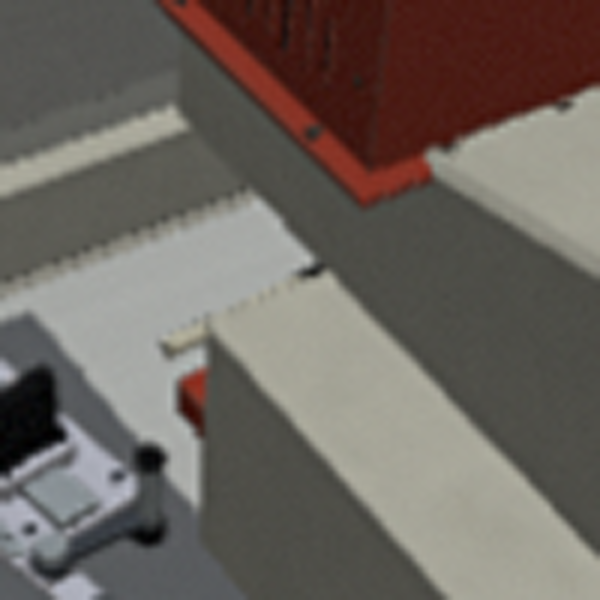

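```bash
python3 - <<'E'
from h import *
P=np.load('p.npy')
for z in(100,150,180,200,220): print(z,[W2S(P,ray("side",u,z)).round(0) for u in((265.3,103.3),(286.6,127.5))])
plan((57,-33),90,38)
E
```

```text
100 [array([-47., 156.]), array([ 67., 132.])]
150 [array([  1., 112.]), array([106.,  89.])]
180 [array([30., 86.]), array([129.,  64.])]
200 [array([49., 68.]), array([144.,  47.])]
220 [array([68., 50.]), array([160.,  30.])]
t 5.52 cur stand [ 56.3 -58.6] z 23.2 phi 90.3 F [-0.  -0.4 -1.2] w 94.2
turn 0.3 dx,dy at final phi -0.7 25.6 at present phi -0.9 25.6 dz -14.8
```

```bash
python3 -m pendant '[{"dx":0,"dy":0,"dz":-14.8,"turn":0},{"dx":0,"dy":9,"dz":0,"turn":0},{"dx":0,"dy":9,"dz":0,"turn":0},{"dx":0,"dy":7.5,"dz":0,"turn":0},{"dx":0,"dy":0,"dz":0,"turn":0},{"dx":0,"dy":0,"dz":0,"turn":0}]'
python3 look.py 5; python3 -c "
from h import *
plan((57,-33),90,38)"
```

```text
t: 6.02
eef_pos: [506.5, -12.0, 36.2]
ee_rot: [0.886, 0.464, -0.0, -0.0]
wrist_force: [0.3, 0.4, 0.1]
gripper_width: 93.9
t 6.12 cur stand [ 56.9 -34.7] z 36.1 phi 90.3 F [ 0.1 -0.  -0.8] w 94.1
turn 0.3 dx,dy at final phi -0.1 1.7 at present phi -0.2 1.7 dz -1.9
```

View pics/two5.png

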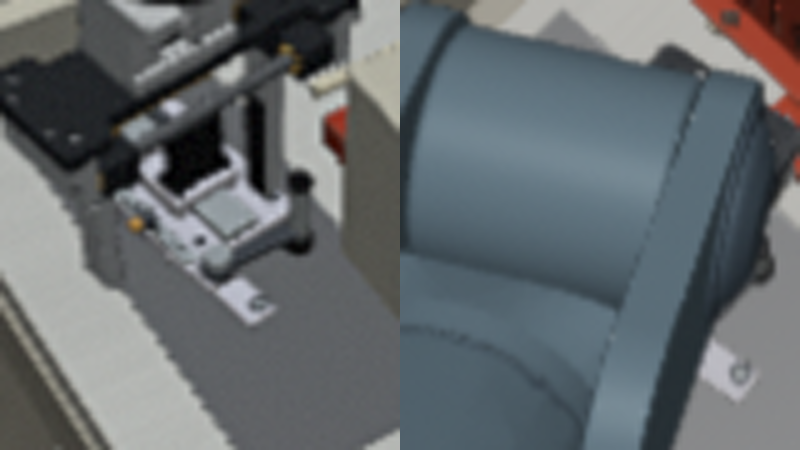

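```bash
python3 -m pendant '[{"dx":-3,"dy":1,"dz":0,"turn":0},{"dx":-3,"dy":1,"dz":0,"turn":0},{"dx":-3,"dy":0,"dz":0,"turn":0},{"dx":-3,"dy":0,"dz":0,"turn":0},{"dx":-3,"dy":-0.5,"dz":0,"turn":0},{"dx":-3,"dy":-0.5,"dz":0,"turn":0},{"dx":-3,"dy":-0.5,"dz":0,"turn":0},{"dx":-3,"dy":-1,"dz":0,"turn":0},{"dx":-3,"dy":-1,"dz":0,"turn":0},{"dx":0,"dy":0,"dz":0,"turn":0},{"dx":0,"dy":0,"dz":0,"turn":0}]'
python3 look.py 6; python3 -c "
from h import *
plan((84,-37),90,38)"
```

```text
t: 7.03
eef_pos: [489.9, -33.5, 37.0]
ee_rot: [0.886, 0.464, 0.0, 0.001]
wrist_force: [0.8, 0.5, 1.0]
gripper_width: 94.0
t 7.13 cur stand [ 83.7 -34.9] z 37.1 phi 90.3 F [-0.1 -0.2  0.7] w 94.4
turn 0.3 dx,dy at final phi -0.3 -2.1 at present phi -0.2 -2.1 dz -0.9
```

View pics/two6.png

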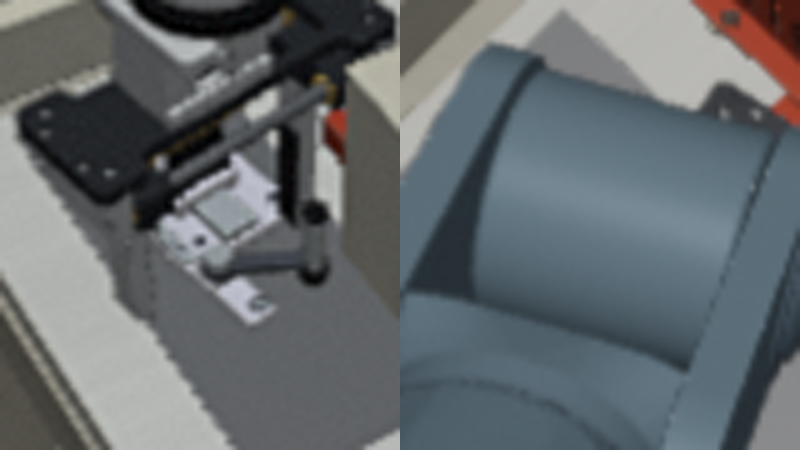

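```bash
cat >> h.py <<'E'
def bang(u,v,z=56.5,n="side"):
    P=np.load('p.npy');w=W2S(P,ray(n,np.array((u,v))-(P[6:8] if n=="side" else P[4:6]),z));d=w-[74,-26]
    print("post",w.round(1),"r %.1f b %.2f"%(np.hypot(*d),np.arctan2(d[0],d[1])))
E
python3 -c "
from h import *
bang(200+316/5-.4,125+208/5-.4)
bang(200+300/5-.4,125+180/5-.4)"
```

```text
post [102.1  17.5] r 51.8 b 0.57
post [81.8 24.2] r 50.8 b 0.15
```

```bash
python3 -m pendant '[{"dx":7,"dy":-6,"dz":0,"turn":0},{"dx":6.5,"dy":-6,"dz":0,"turn":0},{"dx":0,"dy":-6,"dz":0,"turn":0},{"dx":0,"dy":0,"dz":6,"turn":0},{"dx":0,"dy":0,"dz":5,"turn":0},{"dx":0,"dy":0,"dz":5,"turn":0},{"dx":0,"dy":0,"dz":3,"turn":0},{"dx":0,"dy":0,"dz":0,"turn":0},{"dx":0,"dy":0,"dz":0,"turn":0}]'
python3 look.py 7; python3 -c "
from h import *
plan((70,-53),90,16.5)"
```

```text
t: 7.88
eef_pos: [482.1, -12.2, 17.1]
ee_rot: [0.886, 0.464, -0.001, -0.0]
wrist_force: [-0.1, -5.3, -4.1]
gripper_width: 94.0
t 7.98 cur stand [ 71.  -53.8] z 17.1 phi 90.3 F [ 1.  -5.7 -4.2] w 94.0
turn 0.3 dx,dy at final phi 1.0 0.8 at present phi 1.0 0.8 dz 0.6
```

View pics/two7.png

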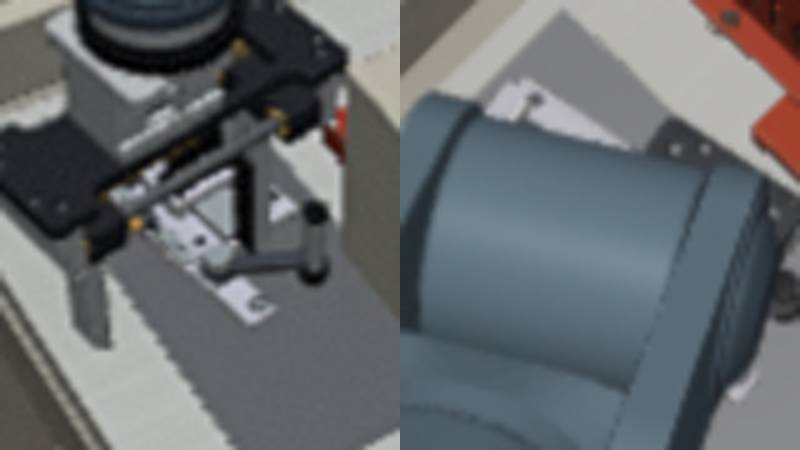

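```bash
cat > swing.py <<'E'
from h import *
def sup(d,al): 
    ty=np.array([-np.sin(al),np.cos(al)]);tx=np.array([np.cos(al),np.sin(al)])
    return 6.25*abs(d@ty)+8*abs(d@tx)
def tcp(b,al,r,gap=0):
    u=np.array([np.sin(b),np.cos(b)]);n=np.array([-np.cos(b),np.sin(b)])
    F=np.array([74,-26])+r*u+(5+sup(-n,al)+gap)*n
    return F-53.25*np.array([-np.sin(al),np.cos(al)]),F
def rows(cur,phi,bs,als,r):
    for b,al in zip(bs,als):
        T,F=tcp(b,np.radians(al),r); d=T-cur; a=np.radians(phi)
        c=np.array([127.5,13])-F; A=np.radians(al)
        print('{"dx":%.1f,"dy":%.1f,"dz":0,"turn":%.1f}'%(d@[np.cos(a+np.pi/2),np.sin(a+np.pi/2)],d@[np.cos(a),np.sin(a)],-(90+al-phi)),"b %.2f"%b,"T",T.round(1),"lat %.1f"%(c@[np.cos(A),np.sin(A)]))
        cur=T;phi=90+al
if __name__=="__main__":
    bs=np.linspace(.6,1.15,11); als=np.linspace(2,32,11)
    rows(np.array([70,-53.]),90.3,bs,als,20)
E
python3 swing.py
```

```text
{"dx":-4.6,"dy":-1.2,"dz":0,"turn":-1.7} b 0.60 T [ 74.6 -54.2] lat 55.2
{"dx":-4.2,"dy":0.0,"dz":0,"turn":-3.0} b 0.66 T [ 78.8 -54. ] lat 54.3
{"dx":-4.3,"dy":-0.2,"dz":0,"turn":-3.0} b 0.71 T [ 83.1 -53.8] lat 53.3
{"dx":-4.3,"dy":-0.4,"dz":0,"turn":-3.0} b 0.76 T [ 87.4 -53.7] lat 52.1
{"dx":-4.3,"dy":-0.7,"dz":0,"turn":-3.0} b 0.82 T [ 91.7 -53.5] lat 50.8
{"dx":-4.2,"dy":-1.0,"dz":0,"turn":-3.0} b 0.88 T [ 96.  -53.5] lat 49.5
{"dx":-4.1,"dy":-1.2,"dz":0,"turn":-3.0} b 0.93 T [100.3 -53.4] lat 48.3
{"dx":-3.9,"dy":-1.5,"dz":0,"turn":-3.0} b 0.98 T [104.5 -53.5] lat 47.1
{"dx":-3.7,"dy":-1.7,"dz":0,"turn":-3.0} b 1.04 T [108.6 -53.5] lat 46.2
{"dx":-3.5,"dy":-1.4,"dz":0,"turn":-3.0} b 1.09 T [112.3 -53.2] lat 45.4
{"dx":-3.4,"dy":-0.3,"dz":0,"turn":-3.0} b 1.15 T [115.5 -51.8] lat 44.5
```

```bash
python3 -m pendant '[{"dx":-4.6,"dy":-1.2,"dz":0,"turn":-1.7},{"dx":-4.2,"dy":0,"dz":0,"turn":-3},{"dx":-4.3,"dy":-0.2,"dz":0,"turn":-3},{"dx":-4.3,"dy":-0.4,"dz":0,"turn":-3},{"dx":-4.3,"dy":-0.7,"dz":0,"turn":-3},{"dx":-4.2,"dy":-1,"dz":0,"turn":-3},{"dx":0,"dy":0,"dz":0,"turn":0},{"dx":0,"dy":0,"dz":0,"turn":0}]'
python3 look.py 8; python3 -c "
from h import *
plan((96,-53.5),107,16.5)"
```

```text
t: 8.65
eef_pos: [468.0, -32.5, 18.1]
ee_rot: [0.809, 0.587, 0.001, 0.0]
wrist_force: [2.6, -0.2, 0.8]
gripper_width: 93.8
t 8.75 cur stand [ 95.8 -53.6] z 18.1 phi 107.0 F [1.9 1.8 1.3] w 94.0
turn -0.0 dx,dy at final phi -0.2 0.0 at present phi -0.2 0.0 dz 1.6
```

View pics/two8.png

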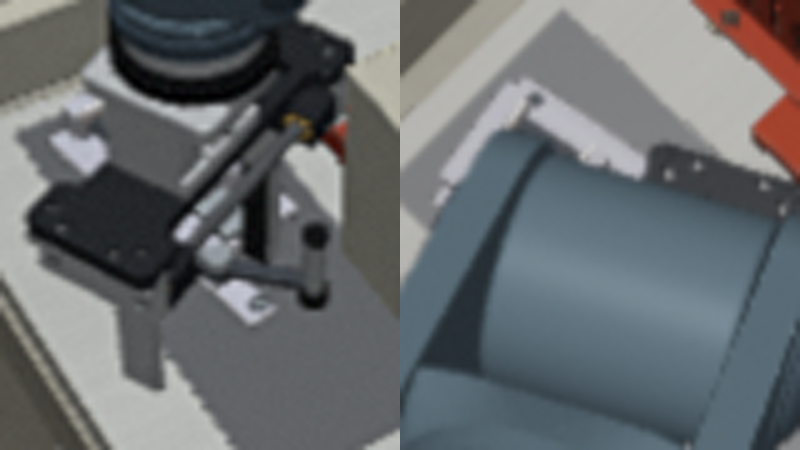

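```bash
python3 -c "
from h import *
bang(200+317/5-.4,125+231/5-.4)"
python3 -m pendant '[{"dx":0,"dy":0,"dz":2,"turn":0},{"dx":-4.1,"dy":-1.2,"dz":0,"turn":-3},{"dx":-3.9,"dy":-1.5,"dz":0,"turn":-3},{"dx":-3.7,"dy":-1.7,"dz":0,"turn":-3},{"dx":-3.5,"dy":-1.4,"dz":0,"turn":-3},{"dx":-3.4,"dy":-0.3,"dz":0,"turn":-3},{"dx":0,"dy":0,"dz":0,"turn":0},{"dx":0,"dy":0,"dz":0,"turn":0}]'
python3 look.py 9; python3 -c "
from h import *
plan((115.5,-51.8),122,16.)"
```

```text
post [114.4   7.5] r 52.4 b 0.88
t: 9.42
eef_pos: [457.9, -49.6, 15.9]
ee_rot: [0.726, 0.688, 0.0, 0.0]
wrist_force: [4.3, -0.1, 0.4]
gripper_width: 94.0
t 9.52 cur stand [115.5 -52.1] z 15.9 phi 122.0 F [ 3.9 -0.  -0.8] w 93.9
turn -0.0 dx,dy at final phi -0.2 0.2 at present phi -0.2 0.2 dz -0.1
```

View pics/two9.png

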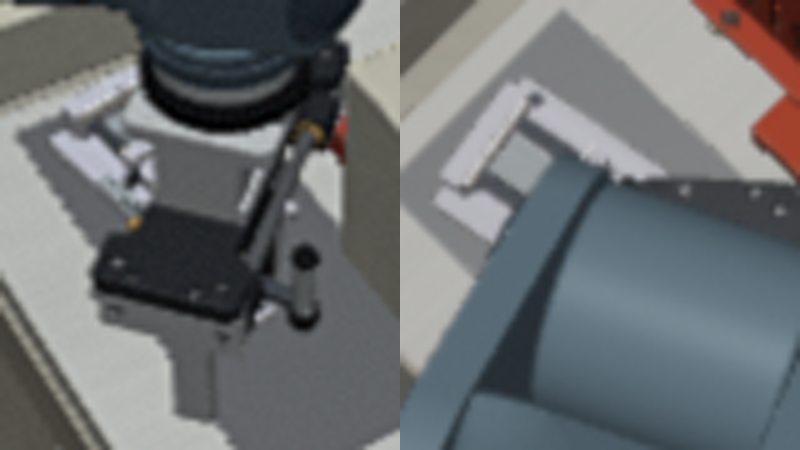

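```bash
python3 -c "
from swing import *
bang(200+304/5-.4,125+254/5-.4)
rows(np.array([115.5,-51.8]),122,np.linspace(1.19,1.52,10),np.linspace(33,40,10),20)"
```

```text
post [121.9  -7.8] r 51.2 b 1.21
{"dx":-1.3,"dy":-0.4,"dz":0,"turn":-1.0} b 1.19 T [116.9 -51.5] lat 44.0
{"dx":-1.1,"dy":-0.5,"dz":0,"turn":-0.8} b 1.23 T [118.  -51.3] lat 43.6
{"dx":-1.1,"dy":-0.5,"dz":0,"turn":-0.8} b 1.26 T [119.2 -51.1] lat 43.2
{"dx":-1.1,"dy":-0.6,"dz":0,"turn":-0.8} b 1.30 T [120.4 -51. ] lat 42.8
{"dx":-1.0,"dy":-0.6,"dz":0,"turn":-0.8} b 1.34 T [121.6 -50.9] lat 42.4
{"dx":-1.0,"dy":-0.7,"dz":0,"turn":-0.8} b 1.37 T [122.8 -50.8] lat 42.1
{"dx":-1.0,"dy":-0.7,"dz":0,"turn":-0.8} b 1.41 T [124.  -50.8] lat 41.8
{"dx":-0.9,"dy":-0.7,"dz":0,"turn":-0.8} b 1.45 T [125.2 -50.8] lat 41.5
{"dx":-0.9,"dy":-0.8,"dz":0,"turn":-0.8} b 1.48 T [126.3 -50.9] lat 41.3
{"dx":-0.8,"dy":-0.8,"dz":0,"turn":-0.8} b 1.52 T [127.5 -51. ] lat 41.2
```

```bash
python3 -m pendant '[{"dx":-1.3,"dy":-0.4,"dz":0,"turn":-1},{"dx":-1.1,"dy":-0.5,"dz":0,"turn":-0.8},{"dx":-1.1,"dy":-0.5,"dz":0,"turn":-0.8},{"dx":-1.1,"dy":-0.6,"dz":0,"turn":-0.8},{"dx":-1,"dy":-0.6,"dz":0,"turn":-0.8},{"dx":-1,"dy":-0.7,"dz":0,"turn":-0.8},{"dx":-1,"dy":-0.7,"dz":0,"turn":-0.8},{"dx":-0.9,"dy":-0.7,"dz":0,"turn":-0.8},{"dx":0,"dy":0,"dz":0,"turn":0},{"dx":0,"dy":0,"dz":0,"turn":0}]'
python3 look.py 10; python3 -c "
from h import *
plan((125,-51),128,16.)"
```

```text
t: 10.35
eef_pos: [455.7, -58.5, 16.8]
ee_rot: [0.685, 0.729, 0.002, 0.003]
wrist_force: [11.7, 1.6, -4.3]
gripper_width: 93.9
t 10.45 cur stand [124.1 -48.8] z 16.8 phi 128.6 F [11.5  1.5 -4.3] w 93.8
turn 0.6 dx,dy at final phi 0.7 -2.3 at present phi 0.7 -2.3 dz 0.8
```

View pics/two10.png

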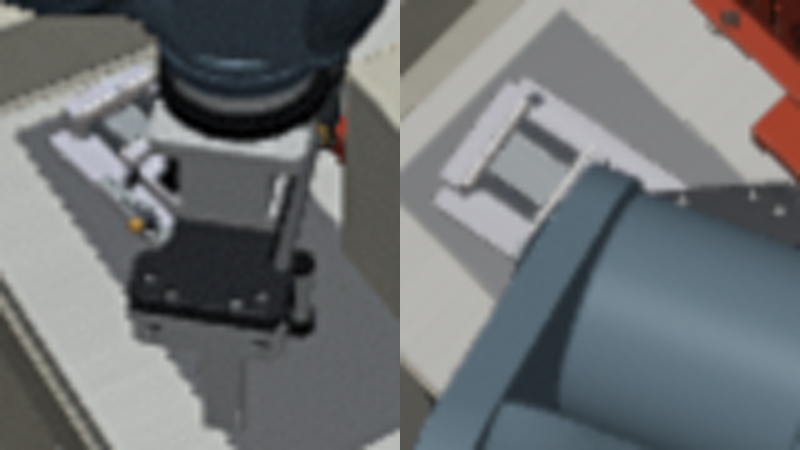

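```bash
python3 -c "
from h import *
bang(200+300/5-.4,125+262/5-.4)"
python3 -m pendant '[{"dx":0.3,"dy":-1,"dz":0,"turn":0},{"dx":0.3,"dy":-1,"dz":0,"turn":0},{"dx":0.3,"dy":-1,"dz":0,"turn":0},{"dx":0,"dy":0,"dz":0,"turn":0},{"dx":0,"dy":0,"dz":0,"turn":0}]'
python3 look.py 11; python3 -c "
from h import *
plan((125,-51),128,16.)"
```

```text
post [124.6 -12.8] r 52.3 b 1.32
t: 10.87
eef_pos: [451.2, -58.0, 16.7]
ee_rot: [0.684, 0.729, 0.001, 0.002]
wrist_force: [4.6, -1.6, 3.0]
gripper_width: 93.9
t 10.97 cur stand [126.6 -53.4] z 16.4 phi 128.6 F [ 4.4 -1.9  2.9] w 94.2
turn 0.6 dx,dy at final phi -0.2 2.9 at present phi -0.3 2.9 dz 0.4
```

View pics/two11.png

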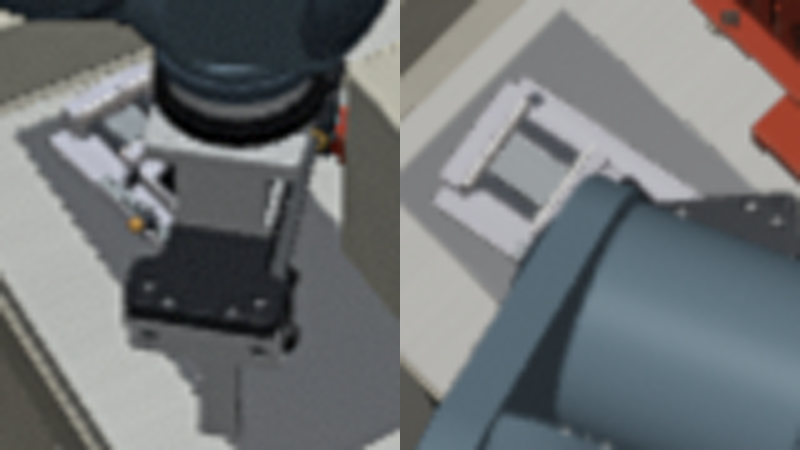

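```bash
python3 -m pendant '[{"dx":-1.9,"dy":2.3,"dz":0,"turn":0},{"dx":0,"dy":0,"dz":-20,"turn":0},{"dx":0,"dy":0,"dz":-30,"turn":0},{"dx":0,"dy":0,"dz":-35,"turn":0},{"dx":0,"dy":0,"dz":-35,"turn":0},{"dx":0,"dy":0,"dz":-35,"turn":0},{"dx":0,"dy":-20,"dz":-25,"turn":-6},{"dx":0,"dy":0,"dz":0,"turn":-7},{"dx":0,"dy":0,"dz":0,"turn":-7},{"dx":0,"dy":0,"dz":0,"turn":-7},{"dx":0,"dy":0,"dz":0,"turn":-7},{"dx":0,"dy":0,"dz":0,"turn":-4}]'
python3 look.py 12; python3 -c "
from h import *
plan((22,-10),166,120.)"
```

```text
t: 11.97
eef_pos: [430.2, -59.8, 194.3]
ee_rot: [0.407, 0.913, -0.0, -0.003]
wrist_force: [-0.1, -0.7, -1.1]
gripper_width: 93.8
t 12.07 cur stand [139.7 -68.6] z 194.4 phi 166.6 F [ 0.2  0.7 -0.7] w 93.7
turn 0.6 dx,dy at final phi -28.4 128.3 at present phi -29.8 128.0 dz 74.4
```

View pics/two12.png

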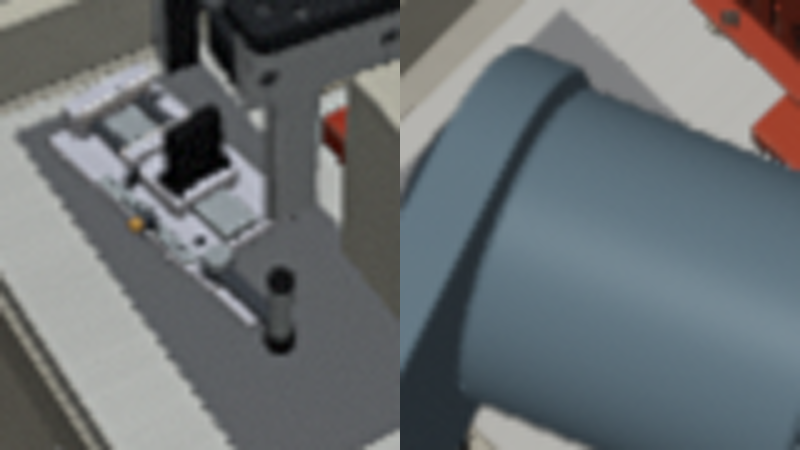

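```bash
python3 -c "
from h import *
bang(200+281/5-.4,125+277/5-.4)"
python3 -m pendant '[{"dx":-7.5,"dy":32,"dz":0,"turn":0},{"dx":-7.5,"dy":32,"dz":0,"turn":0},{"dx":-7.5,"dy":32,"dz":0,"turn":0},{"dx":-7.5,"dy":32,"dz":0,"turn":0},{"dx":0,"dy":0,"dz":35,"turn":0},{"dx":0,"dy":0,"dz":35,"turn":0},{"dx":0,"dy":0,"dz":20,"turn":0},{"dx":0,"dy":0,"dz":0,"turn":0},{"dx":0,"dy":0,"dz":0,"turn":0}]'
python3 look.py 13; python3 -c "
from h import *
plan((22,-10),166,50.)"
```

```text
post [126.  -26.6] r 52.0 b 1.58
t: 12.82
eef_pos: [546.1, 2.5, 104.3]
ee_rot: [0.41, 0.912, -0.001, -0.002]
wrist_force: [0.8, 0.2, 0.3]
gripper_width: 94.1
t 12.92 cur stand [21.3 -7.5] z 107.3 phi 166.6 F [-0.4  0.6  0.1] w 94.1
turn 0.6 dx,dy at final phi 2.3 -1.3 at present phi 2.3 -1.3 dz 57.3
```

View pics/two13.png

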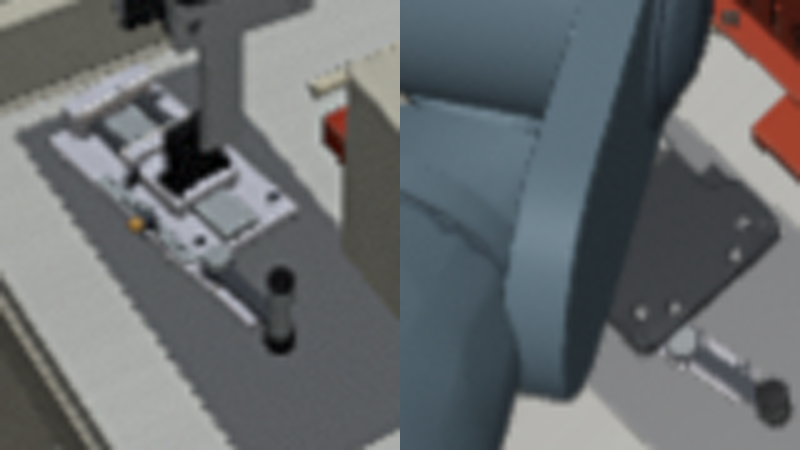

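```bash
python3 -m pendant '[{"dx":3,"dy":-1.3,"dz":0,"turn":0.6},{"dx":0,"dy":0,"dz":25,"turn":0},{"dx":0,"dy":0,"dz":20,"turn":0},{"dx":0,"dy":0,"dz":12,"turn":0},{"dx":0,"dy":0,"dz":0,"turn":0},{"dx":0,"dy":0,"dz":0,"turn":0}]'
python3 look.py 14; python3 -c "
from h import *
plan((22,-10),166,50.)"
```

```text
t: 13.42
eef_pos: [544.9, 3.6, 49.4]
ee_rot: [0.415, 0.91, 0.0, 0.0]
wrist_force: [-0.8, -0.3, -0.6]
gripper_width: 94.1
t 13.52 cur stand [ 21.6 -10.4] z 50.4 phi 166.0 F [-0.6 -0.2  0.2] w 94.1
turn 0.0 dx,dy at final phi -0.5 -0.3 at present phi -0.5 -0.3 dz 0.4
```

View pics/two14.png

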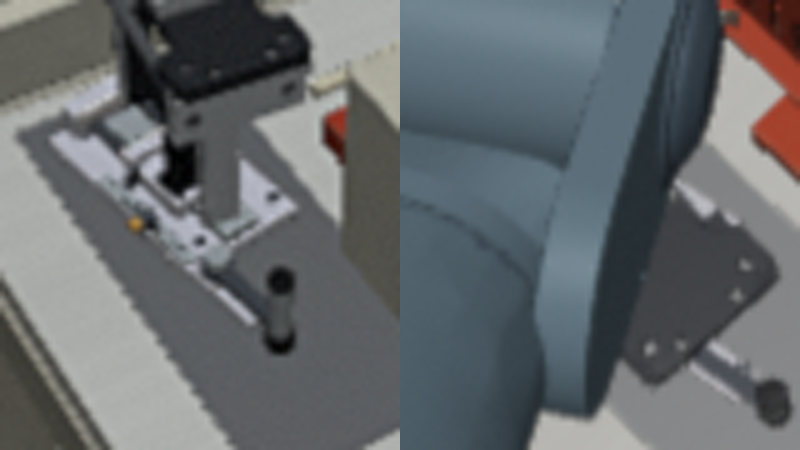

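```bash
python3 -m pendant '[{"dx":0,"dy":0,"dz":3,"turn":0},{"dx":0,"dy":0,"dz":0,"turn":0},{"dx":0,"dy":0,"dz":0,"turn":0},{"dx":0,"dy":0,"dz":0,"turn":0},{"dx":0,"dy":0,"dz":0,"turn":0},{"dx":0,"dy":0,"dz":0,"turn":0},{"dx":0,"dy":0,"dz":0,"turn":0},{"dx":0,"dy":0,"dz":0,"turn":0},{"dx":0,"dy":0,"dz":0,"turn":0},{"dx":0,"dy":0,"dz":0,"turn":0},{"dx":0,"dy":0,"dz":0,"turn":0},{"dx":0,"dy":0,"dz":0,"turn":0}]' -1 25
python3 -m pendant '[{"dx":0,"dy":0,"dz":0,"turn":0},{"dx":0,"dy":0,"dz":0,"turn":0},{"dx":0,"dy":0,"dz":0,"turn":0},{"dx":0,"dy":0,"dz":0,"turn":0},{"dx":0,"dy":0,"dz":0,"turn":0},{"dx":0,"dy":0,"dz":0,"turn":0}]'
python3 look.py 15; python3 -c "
from h import *
plan((22,-10),166,50.)"
```

```text
t: 14.52
eef_pos: [545.0, 3.8, 45.8]
ee_rot: [0.415, 0.91, 0.0, 0.0]
wrist_force: [4.9, 3.0, -1.4]
gripper_width: 17.2
t: 15.02
eef_pos: [545.4, 3.9, 45.9]
ee_rot: [0.414, 0.91, 0.0, 0.001]
wrist_force: [5.1, 2.5, -2.2]
gripper_width: 14.2
t 15.12 cur stand [ 21.5 -11.1] z 45.9 phi 166.1 F [ 5.3  2.3 -3.3] w 14.6
turn 0.1 dx,dy at final phi -1.2 -0.2 at present phi -1.2 -0.2 dz -4.1
```

View pics/two15.png

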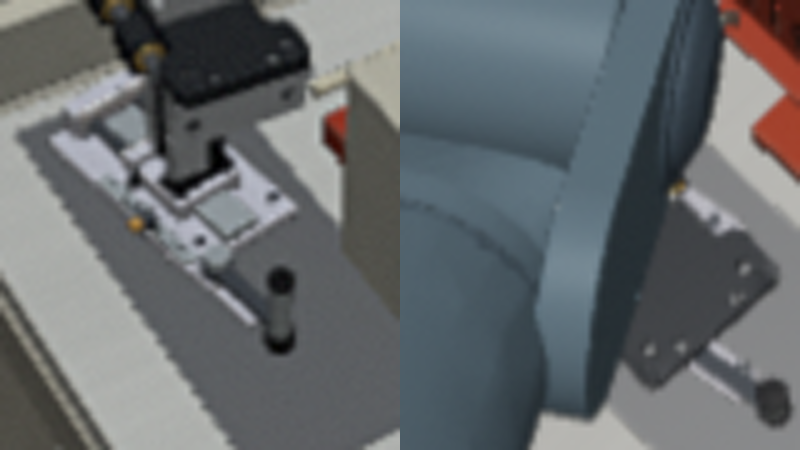

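```bash
python3 -m pendant '[{"dx":-0.6,"dy":-2.43,"dz":0,"turn":0},{"dx":-0.6,"dy":-2.43,"dz":0,"turn":0},{"dx":-0.6,"dy":-2.43,"dz":0,"turn":0},{"dx":-0.6,"dy":-2.43,"dz":0,"turn":0},{"dx":-0.6,"dy":-2.43,"dz":0,"turn":0},{"dx":-0.6,"dy":-2.43,"dz":0,"turn":0},{"dx":-0.6,"dy":-2.43,"dz":0,"turn":0},{"dx":-0.6,"dy":-2.43,"dz":0,"turn":0},{"dx":0,"dy":0,"dz":0,"turn":0},{"dx":0,"dy":0,"dz":0,"turn":0}]'
cat > lookp.py <<'E'
import sys
from h import *
from workcell import *
im=capture("side")["img"];cv2.imwrite(f"pics/side{sys.argv[1]}.png",im)
cv2.imwrite(f"pics/p{sys.argv[1]}.png",cv2.resize(im[145:189,210:260],(750,660)[:2],interpolation=cv2.INTER_CUBIC)[:600])
plan((22,-10),166,50.)
E
python3 lookp.py 16
```

```text
t: 15.95
eef_pos: [534.1, -11.9, 45.9]
ee_rot: [0.415, 0.91, 0.001, 0.001]
wrist_force: [5.6, 4.2, -4.5]
gripper_width: 14.0
t 16.00 cur stand [ 40.8 -11.3] z 45.9 phi 166.0 F [ 6.7  5.7 -3.7] w 13.8
turn 0.0 dx,dy at final phi 3.3 18.6 at present phi 3.3 18.6 dz -4.1
```

View pics/p16.png

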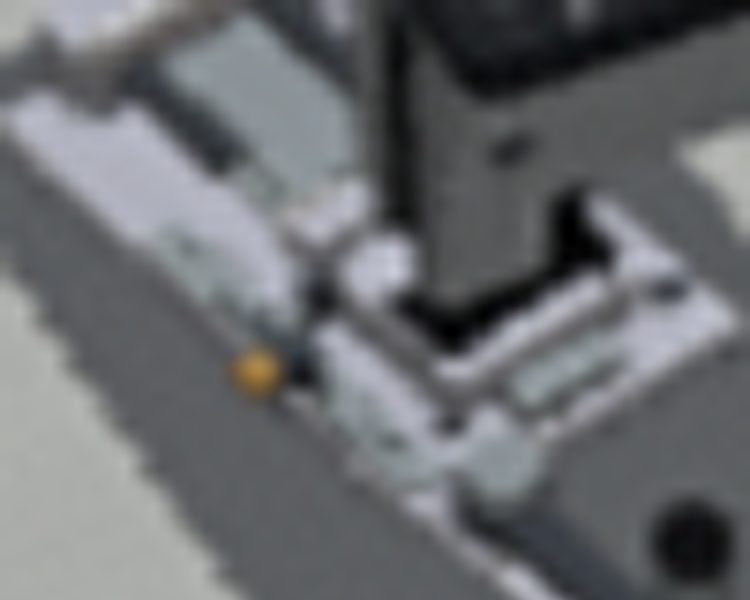

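```bash
cat > ov.py <<'E'
import sys
from h import *
n,tag,x0,y0,w,h,s=sys.argv[1],sys.argv[2],*map(int,sys.argv[3:8]); xs=[float(a) for a in sys.argv[8:]]
P=np.load("p.npy");off=P[4:6] if n=="top" else P[6:8]
im=cv2.imread(f"pics/{n}{tag}.png")[y0:y0+h,x0:x0+w];im=cv2.convertScaleAbs(im,alpha=1.3)
a=cv2.resize(im,None,fx=s,fy=s,interpolation=cv2.INTER_CUBIC);b=a.copy()
pr=lambda Q:tuple(int(v) for v in ((proj(C[n],S2W(P,[Q]))[0]+off-(x0,y0)+.5)*s-.5))
cols=[(0,0,255),(0,255,0),(255,0,0),(0,255,255)]
for x,c in zip(xs,cols):
    cv2.line(b,pr([x,-22,29]),pr([x,-38,29]),c,1)
    for y in(-35,-28): cv2.line(b,pr([x,y,29]),pr([x,y,20]),c,1)
cv2.imwrite(f"pics/ov_{n}{tag}.png",np.hstack([a,b]))
E
python3 ov.py side 16 218 150 25 25 15 19.3 28 30
python3 ov.py side 0 212 150 25 25 15 0 28 30
python3 ov.py top 0 193 130 25 25 15 0 28 30
```

```text
(no output)
```

View pics/ov_side16.png

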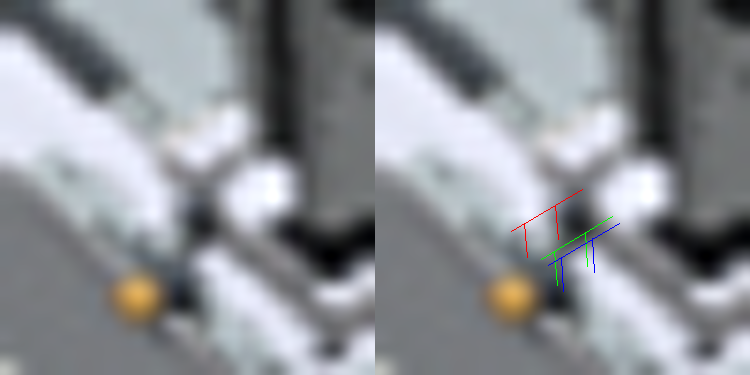

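View pics/ov_side0.png

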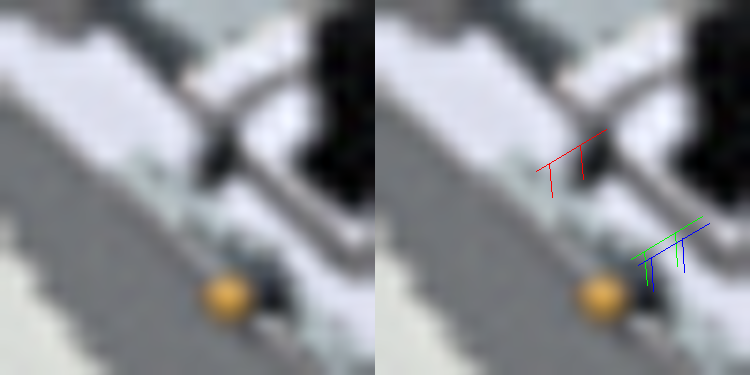

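View pics/ov_top0.png

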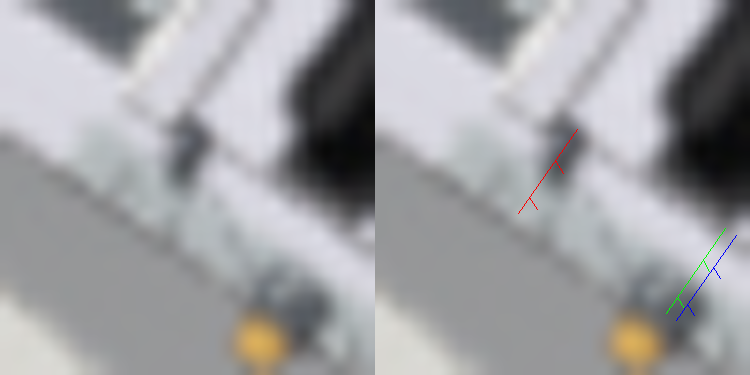

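```bash
python3 - <<'E'
import cv2,numpy as np
def z(f,x,y,w,h,s):
    a=cv2.imread(f)[y:y+h,x:x+w]; a=cv2.resize(a,None,fx=s,fy=s,interpolation=cv2.INTER_NEAREST)
    return cv2.convertScaleAbs(a,alpha=1.2)
im=np.hstack([z("pics/top0.png",200,135,18,24,22),z("pics/side0.png",220,155,18,24,22)])
for i in range(18):
    cv2.putText(im,str((200+i)%100),(i*22+3,10),0,.33,(0,0,255),1);cv2.putText(im,str((220+i)%100),(396+i*22+3,10),0,.33,(0,0,255),1)
for i in range(24):
    cv2.putText(im,str(135+i),(0,i*22+14),0,.3,(0,0,255),1);cv2.putText(im,str(155+i),(396,i*22+14),0,.3,(0,0,255),1)
cv2.imwrite("pics/nn.png",im)
E
```

```text
(no output)
```

View pics/nn.png

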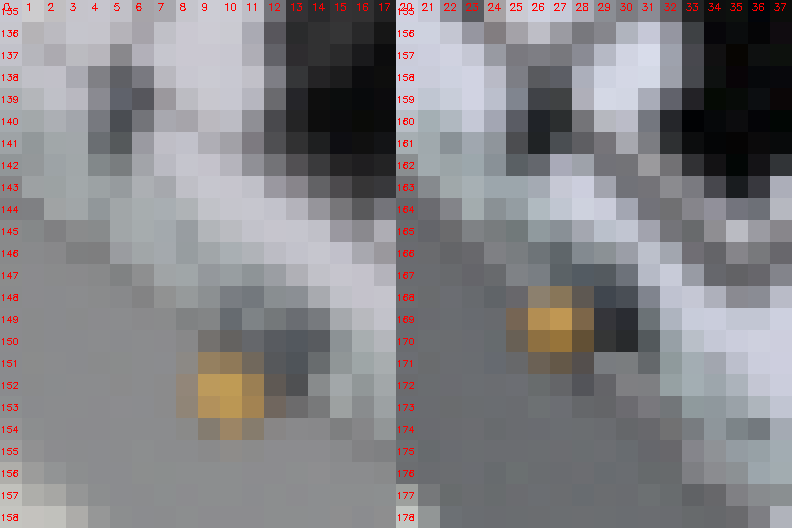

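```bash
cat > rect.py <<'E'
import sys
from h import *
P=np.load("p.npy")
def rect(n,tag,zs=(29,),s=8,x0=-15,x1=50,y0=-50,y1=-15):
    im=cv2.imread(f"pics/{n}{tag}.png");off=P[4:6] if n=="top" else P[6:8];o=[]
    for z in zs:
        X,Y=np.meshgrid(np.arange(x0,x1,1/s),np.arange(y1,y0,-1/s))
        uv=proj(C[n],S2W(P,np.c_[X.ravel(),Y.ravel(),np.full(X.size,z)]))+off
        m=uv.reshape(*X.shape,2).astype(np.float32)
        r=cv2.remap(im,m[...,0],m[...,1],cv2.INTER_LINEAR)
        for x in range(x0,x1,5): cv2.line(r,((x-x0)*s,0),((x-x0)*s,8 if x%10 else 16),(0,0,255),1)
        for y in range(y0,y1,5): cv2.line(r,(0,(y1-y)*s),(8 if y%10 else 16,(y1-y)*s),(0,0,255),1)
        o.append(r)
    return np.vstack(o)
if __name__=="__main__":
    cv2.imwrite("pics/rect.png",np.vstack([rect("top",sys.argv[1]),rect("side",sys.argv[2])]))
E
python3 rect.py 0 0
```

```text
(no output)
```

View pics/rect.png

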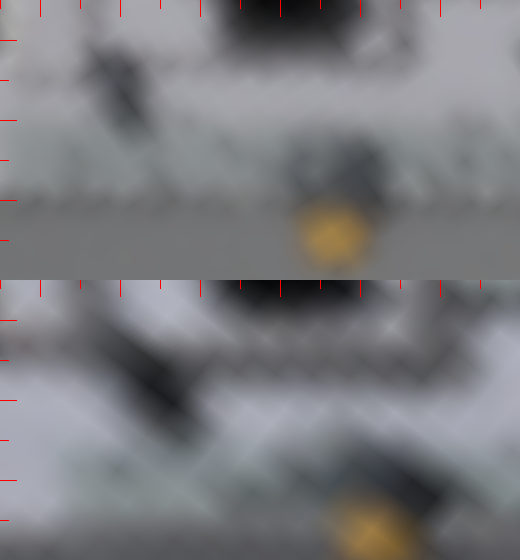

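```bash
python3 - <<'E'
import cv2,numpy as np
for f,(x,y,w,h) in (("top0",(201,135,16,21)),("side0",(221,155,14,20))):
    a=cv2.cvtColor(cv2.imread(f"pics/{f}.png"),cv2.COLOR_BGR2GRAY)[y:y+h,x:x+w]
    print(f,"     "," ".join("%3d"%(x+i) for i in range(w)))
    for i,r in enumerate(a): print(y+i,"     "," ".join("%3d"%v for v in r))
E
```

```text
top0       201 202 203 204 205 206 207 208 209 210 211 212 213 214 215 216
135       171 160 164 165 161 138 141 165 171 170 159  97  43  35  42  41
136       150 156 165 164 150 137 161 168 170 169 143  73  36  41  44  33
137       153 143 156 153 114 148 166 168 168 167 146  83  38  41  35  22
138       161 161 143 107  80 102 154 167 169 168 161 106  45  30  23  10
139       152 160 154 116  82  73 128 158 167 167 153  88  31  12  10   8
140       139 146 138 101  64  97 141 138 155 158 120  61  30  11  10   8
141       126 138 138  91  73 129 159 162 146 135 103  66  41  26  12  13
142       126 135 138 112 103 137 156 165 163 151 121  96  68  48  30  26
143       133 134 139 134 128 145 140 160 166 165 161 128 112  82  63  44
144       107 135 137 125 137 143 144 148 162 165 166 163 150 125  99  74
145       113 107 116 115 137 142 140 130 150 156 163 165 165 161 128 115
146       115 113 106 105 130 137 140 130 137 145 149 158 163 166 161 141
147       116 116 115 114 108 119 136 137 126 131 122 132 148 162 165 163
148       116 116 117 116 114 109 122 127 119 104  99 117 119 1
[... 1216 characters left out ...]
 129 153 165 175 171 139  96  93 112 121
165        84  89 108 102  99 126 119 139 160 164 137  97  88 119
166        89  84  87 107 103  96  84 114 120 132 160 138  93  83
167        90  88  84  88 108 104  81  75  74  95 155 170 129  86
168        90  91  88  83  87 108 100  74  57  64 110 162 167 147
169        89  90  89  88  87 122 130  88  44  37  94 150 170 171
170        91  91  90  88  81  96 100  69  45  35  73 131 158 167
171        90  91  90  88  87  82  75  67 103 104  86 126 142 138
172        90  90  91  91  92  89  84  70  83 106 106 132 143 136
173        90  90  90  90  90  93  92  86  84  90 101  97 126 125
174        89  90  91  89  90  90  91  91  90  86  87  94 103 123
```

```bash
cat > fit.py <<'E'
from h import *
from scipy.optimize import differential_evolution
P=np.load("p.npy");SS=8
def boxfaces(x0,x1,y0,y1,z0,z1):
    return {"x":[[x1,y0,z0],[x1,y1,z0],[x1,y1,z1],[x1,y0,z1]],"y":[[x0,y0,z0],[x1,y0,z0],[x1,y0,z1],[x0,y0,z1]],"t":[[x0,y0,z1],[x1,y0,z1],[x1,y1,z1],[x0,y1,z1]]}
class View:
    def __init__(s,n,x0,y0,w,h,img,mask):
        s.n,s.o,s.w,s.h=n,(x0,y0),w,h
        g=cv2.cvtColor(cv2.imread(img),cv2.COLOR_BGR2GRAY);s.img=g[y0:y0+h,x0:x0+w].astype(float)
        s.R,s.t=np.array(C[n]["R"]),np.array(C[n]["t"])
        m=np.zeros_like(g);m[mask[1]:mask[3],mask[0]:mask[2]]=1
        s.bg=cv2.inpaint(g,m,3,cv2.INPAINT_TELEA)[y0:y0+h,x0:x0+w].astype(float)
        # affine linearisation of projection near the stand front
        b=np.array([15,-35,20.]);f=lambda Q:proj(C[n],S2W(P,Q))
        c=f([b])[0];J=np.array([(f([b+10*e])[0]-c)/10 for e in np.eye(3)]);s.c,s.J,s.b=c,J,b
    def pr(s,Q,off): return s.c+(np.array(Q)-s.b)@s.J+off
    def render(s,items,off,bg):
        big=cv2.resize(bg.astype(np.float32),None,fx=SS,fy=SS,interpolation=cv2.INTER_NEAREST)
        for Q,col in items:
            uv=(s.pr(Q,off)-s.o+.5)*SS-.5
            cv2.fillConvexPoly(big,np.round(uv*16).astype(np.int32).reshape(-1,1,2),float(col),shift=4)
        return cv2.resize(big,(s.w,s.h),interpolation=cv2.INTER_AREA)
E
cat > fit1.py <<'E'
from fit import *
# pointer: fit x offset appearance, y-tip, per view offset along x only ; then index
vp=[View("top",202,136,7,8,"pics/top0.png",(203,136,208,144)),View("side",223,156,7,8,"pics/side0.png",(224,156,229,164))]
vi=[View("top",206,145,11,12,"pics/top0.png",(207,146,216,156)),View("side",224,163,10,12,"pics/side0.png",(225,165,233,174))]
def pc(q,full=False):
    ox,oy,sx,sy,yt,zb,cx,ct=q;c=0;o=[]
    f=boxfaces(-1.25,1.25,yt,-20,zb,29)
    for v,of in zip(vp,((ox,oy),(sx,sy))):
        bg=np.full(v.img.shape,150.) if 0 else v.bg
        r=v.render([(f["y"],cx),(f["x"],cx),(f["t"],ct)],np.array(of),bg);o.append(r)
        e=(r-v.img);c+=np.sum(np.minimum(e**2,60**2))
    return o if full else c
r=differential_evolution(pc,[(-1.5,1.5)]*4+[(-34,-24),(12,25),(20,90),(20,120)],seed=1,maxiter=150,popsize=12);print("ptr",r.x.round(2),r.fun)
of=r.x[:4]
def ic(q,full=False):
    d,L,ya,yb,zt,bh,cx,cy,ct,cb,kx,ky,kz,kr,e0,e1,xb=q;c=0;o=[]
    R=boxfaces(d-L,d+L,ya,yb,12,zt);B=boxfaces(d+xb-1.25,d+xb+1.25,-35-bh,-35+bh,zt,29)
    th=np.linspace(0,2*np.pi,16)
    K=[[d+kr*np.cos(a),ky,kz+kr*np.sin(a)] for a in th]
    for v,s,ko in zip(vi,(of[:2],of[2:]),(130,125)):
        off=np.array(s)
        r=v.render([(R["x"],cx),(R["y"],cy),(R["t"],ct),(B["y"],cy),(B["x"],cx),(B["t"],cb),(K,ko)],off,v.bg);o.append(r)
        e=r-v.img;c+=np.sum(np.minimum(e**2,50**2))
    return o if full else c
B0=[(16,36),(2.5,8),(-46,-36),(-34,-28),(14,24),(1,7),(20,80),(30,110),(60,150),(40,150),(0,1),(-52,-40),(14,24),(2,4.5),(0,1),(0,1)]
import sys
for name,xb in (("centre",(-.3,.3)),("anywhere",(-7,7))):
  for sd in(1,2):
    r=differential_evolution(ic,B0+[xb],seed=sd,maxiter=250,popsize=8,polish=False);q=r.x
    print(name,"cost %.0f"%r.fun,"blade x %.1f"%(q[0]+q[-1]),q.round(1))
E
time python3 fit1.py
```

```text
ptr [-1.0700e+00 -1.6000e-01 -2.0000e-02 -1.4900e+00 -2.9360e+01  1.2030e+01
  6.4200e+01  1.0076e+02] 21081.158834529226
centre cost 49348 blade x 26.6 [ 26.4   5.3 -41.3 -32.   22.4   1.1  62.6  95.5  87.1 111.4   0.3 -43.3
  16.1   3.6   0.4   0.6   0.2]
centre cost 47762 blade x 26.2 [ 26.4   6.7 -39.8 -31.3  15.2   1.2  76.3  56.6  73.9 126.7   0.8 -43.
  17.9   4.4   0.2   0.3  -0.2]
anywhere cost 45872 blade x 31.8 [ 25.7   7.5 -39.7 -32.8  20.3   4.1  68.   50.4  99.6 102.1   0.6 -42.6
  18.3   4.4   0.3   0.9   6.1]
anywhere cost 46061 blade x 32.3 [ 25.8   7.4 -39.1 -32.3  20.    3.5  75.7  33.1  95.2 100.    1.  -41.8
  18.7   3.9   0.    0.7   6.6]
real	0m31.006s
user	0m31.013s
sys	0m0.224s
```

```bash
cat > fit2.py <<'E'
from fit import *
import sys
class V2(View):
    def __init__(s,n,tag,x0,y0,w,h,shifts):
        View.__init__(s,n,x0,y0,w,h,f"pics/{n}{tag}.png",(0,0,1,1))
        im=cv2.imread(f"pics/{n}{tag}.png").astype(np.float32)
        s.img=im[y0:y0+h,x0:x0+w].astype(float)
        X,Y=np.meshgrid(np.arange(x0,x0+w),np.arange(y0,y0+h));B=[]
        for k in shifts: B.append(cv2.remap(im,(X+k*s.J[0,0]).astype(np.float32),(Y+k*s.J[0,1]).astype(np.float32),cv2.INTER_LINEAR))
        s.bg=np.median(B,0).astype(float)
    def labels(s,polys,off,K):
        big=np.zeros((s.h*SS,s.w*SS),np.uint8)
        for Q,l in polys:
            uv=(s.pr(Q,off)-s.o+.5)*SS-.5
            cv2.fillConvexPoly(big,np.round(uv*16).astype(np.int32).reshape(-1,1,2),l,shift=4)
        return np.stack([cv2.resize((big==l).astype(np.float32),(s.w,s.h),interpolation=cv2.INTER_AREA) for l in range(1,K+1)],-1)
def cost(views,polys,offs,K,full=False):
    A=[];b=[]
    for v,o in zip(views,offs):
        W=v.labels(polys,o,K); r=1-W.sum(-1)
        A.append(W.reshape(-1,K)); b.append((v.img-v.bg*r[...,None]).reshape(-1,3))
    A=np.vstack(A);b=np.vstack(b)
    c=np.linalg.solve(A.T@A+.02*np.eye(K),A.T@b+.02*80); c=np.clip(c,5,200)
    e=A@c-b
    return (np.sum(e**2),c,e) if full else np.sum(np.minimum(np.abs(e),60)**2)
if __name__=="__main__":
    vp=[V2("top",0,202,137,6,7,(-7,-6,-5,5,6,7)),V2("side",0,224,157,6,7,(-7,-6,-5,5,6,7))]
    def pp(yt,zb,x=0):
        f=boxfaces(x-1.25,x+1.25,yt,-18,zb,29);return [(f["y"],1),(f["x"],2),(f["t"],3)]
    def pc(q): return cost(vp,pp(q[4],q[5]),(q[:2],q[2:4]),3)
    for sd in(1,2):
        r=differential_evolution(pc,[(-1.2,1.2)]*4+[(-33,-25),(13,24)],seed=sd,maxiter=200);print("ptr",r.x.round(2),r.fun.round()); 
    print(cost(vp,pp(*r.x[4:]),(r.x[:2],r.x[2:4]),3,True)[1].round())
    np.save("off.npy",r.x[:4])
E
python3 fit2.py
```

```text
ptr [ -1.2    0.54  -0.7   -0.53 -27.92  14.75] 119361.0
ptr [ -1.2    0.61  -0.74  -0.43 -27.97  15.08] 118814.0
[[150. 142. 137.]
 [ 62.  59.  57.]
 [ 99.  93.  92.]]
```

```bash
cat > fit3.py <<'E'
from fit2 import *
off=np.load("off.npy")
sh=(-16,-15,-14,-13,-12,12,13,14,15,16)
vi=[V2("top",0,206,145,11,12,sh),V2("side",0,224,163,10,12,sh)]
def polys(q):
    d,L,ya,yb,zt,bya,byb,ky,kz,kr,xb=q[:11]
    R=boxfaces(d-xb-L,d-xb+L,ya,yb,12,zt);B=boxfaces(d-1.25,d+1.25,bya,byb,zt,29)
    th=np.linspace(0,2*np.pi,16,endpoint=False)
    K=[[d-xb+kr*np.cos(a),ky,kz+kr*np.sin(a)] for a in th];K2=[[d-xb+kr*np.cos(a),ya,kz+kr*np.sin(a)] for a in th]
    return [(R["x"],2),(R["y"],1),(R["t"],3),(K2,4),(K,4),(B["y"],1),(B["x"],2),(B["t"],3)]
bd=[(16,36),(3,8),(-46,-36),(-34,-29),(14,25),(-40,-35.5),(-34.5,-29),(-50,-40),(14,24),(2,4.5)]
so=[(-1.6,0.6),(-.6,1.2),(-1.5,.8),(-1.2,.8)]
for name,xb in(("centre",(-.2,.2)),("free",(-7,7))):
  for free in(0,1):
    def f(q): 
        o=q[11:] if free else off
        return cost(vi,polys(q),(o[:2],o[2:]),4)+(20000*np.sum((np.array(o)-off)**2) if free else 0)
    r=differential_evolution(f,bd+[xb]+(so if free else []),seed=3,maxiter=300,popsize=8,polish=False);q=r.x
    o=q[11:] if free else off
    c=cost(vi,polys(q),(o[:2],o[2:]),4,True)
    print(name,free,"cost %.0f"%r.fun,"blade %.1f"%q[0],q.round(1),c[1].mean(1).round())
E
time python3 fit3.py
```

```text
centre 0 cost 194648 blade 26.2 [ 26.2   4.4 -39.7 -29.8  22.3 -37.2 -34.1 -42.9  20.    3.5   0.1] [ 81.  53.  92. 112.]
centre 1 cost 193088 blade 26.9 [ 26.9   4.2 -40.  -29.6  24.  -38.9 -34.2 -42.3  20.2   4.1   0.2  -1.2
   0.6  -0.9  -0.3] [ 78.  58.  94. 110.]
free 0 cost 183114 blade 30.1 [ 30.1   5.3 -39.6 -29.2  17.6 -38.8 -32.5 -42.4  17.8   3.8   4.8] [ 72.  54.  91. 108.]
free 1 cost 182789 blade 30.0 [ 30.    4.9 -39.9 -29.6  19.1 -38.2 -32.7 -42.5  18.8   3.4   4.2  -1.2
   0.5  -0.8  -0.4] [ 71.  53.  92. 113.]
real	0m28.359s
user	0m23.837s
sys	0m0.192s
```

```bash
cat > fit4.py <<'E'
from fit3 import *
E
python3 - <<'E'
import re
s=open("fit3.py").read().split("for name,xb")[0]
open("fit4.py","w").write(s+'''
out=[]
for xb in((-.2,.2),(-7,7),(-1.5,-.5)):
    f=lambda q:cost(vi,polys(q),(off[:2],off[2:]),4)
    r=differential_evolution(f,bd+[xb],seed=5,maxiter=300,popsize=8,polish=False);q=r.x
    t,c,e=cost(vi,polys(q),(off[:2],off[2:]),4,True);print(q.round(1),r.fun.round(),[np.sum(e[:132]**2).round(),np.sum(e[132:]**2).round()])
    row=[];i=0
    for v,o in zip(vi,(off[:2],off[2:])):
        n=v.w*v.h;E=e[i:i+n].reshape(v.h,v.w,3);i+=n
        for a in(v.img,v.img+E): row.append(cv2.resize(np.clip(a*1.3,0,255).astype(np.uint8),(190,190),interpolation=cv2.INTER_NEAREST))
    out.append(np.hstack(row))
cv2.imwrite("pics/fit4.png",np.vstack(out))
''')
E
python3 fit4.py
```

```text
[ 26.4   4.1 -39.8 -29.5  21.9 -35.9 -34.5 -43.1  19.4   3.5   0.1] 193819.0 [np.float64(61562.0), np.float64(133147.0)]
[ 29.8   4.9 -39.8 -29.4  19.1 -37.2 -32.9 -42.1  19.2   4.    4.2] 183260.0 [np.float64(57286.0), np.float64(126863.0)]
[ 25.5   4.5 -39.8 -30.   23.9 -35.6 -34.1 -42.3  17.3   4.2  -0.6] 195743.0 [np.float64(58403.0), np.float64(138230.0)]
```

View pics/fit4.png

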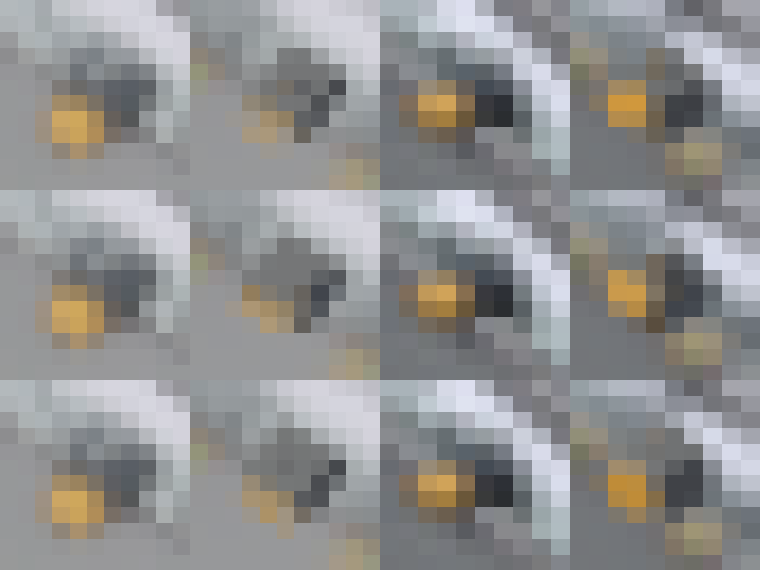

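```bash
cat > fit5.py <<'E'
from fit2 import *
off=np.load("off.npy")
class V3(V2):
    def __init__(s,n,tag,x0,y0,w,h,xc=26,off=(0,0)):
        V2.__init__(s,n,tag,x0,y0,w,h,(0,))
        im=cv2.imread(f"pics/{n}{tag}.png").astype(np.float32)
        X,Y=np.meshgrid(np.arange(x0,x0+w),np.arange(y0,y0+h))
        # stand x,y of the pixel at z=20
        M=np.linalg.inv(s.J[:2].T);q=np.stack([X,Y],-1)-s.c-off
        xs=(q@M.T)[...,0]+s.b[0]
        B=[]
        for k in(0,1.5,3,4.5,6):
            k2=np.where(xs>xc,11+k,-(10+k*.7))
            B.append(cv2.remap(im,(X+k2*s.J[0,0]).astype(np.float32),(Y+k2*s.J[0,1]).astype(np.float32),cv2.INTER_LINEAR))
        s.bg=np.median(B,0).astype(float)
vi=[V3("top",0,206,145,11,12,off=off[:2]),V3("side",0,224,163,10,12,off=off[2:])]
K=6
def polys(q):
    d,L,ya,yb,zt,bya,byb,ky,kz,kr,xb=q[:11]
    R=boxfaces(d-xb-L,d-xb+L,ya,yb,12,zt);B=boxfaces(d-1.25,d+1.25,bya,byb,zt,29)
    th=np.linspace(0,2*np.pi,16,endpoint=False)
    K_=[[d-xb+kr*np.cos(a),ky,kz+kr*np.sin(a)] for a in th];K2=[[d-xb+kr*np.cos(a),ya,kz+kr*np.sin(a)] for a in th]
    return [(R["x"],2),(R["y"],1),(R["t"],3),(K2,4),(K_,4),(B["y"],1),(B["x"],5),(B["t"],6)]
bd=[(16,36),(3,8),(-46,-36),(-34,-29),(14,25),(-40,-35.5),(-34.5,-29),(-50,-40),(14,24),(2,4.5)]
if __name__=="__main__":
  out=[]
  for xb in((-.2,.2),(-7,7),(2,7),(-7,-2)):
    f=lambda q:cost(vi,polys(q),(q[11:13],q[13:15]),K)+15000*np.sum((q[11:15]-off)**2)
    r=differential_evolution(f,bd+[xb]+[(o-.5,o+.5) for o in off],seed=5,maxiter=300,popsize=8,polish=False);q=r.x
    t,c,e=cost(vi,polys(q),(q[11:13],q[13:15]),K,True);print(q.round(1),r.fun.round(),[np.sum(e[:132]**2).round(),np.sum(e[132:]**2).round()],c.mean(1).round())
    row=[];i=0
    for v in vi:
        n=v.w*v.h;E=e[i:i+n].reshape(v.h,v.w,3);i+=n
        for a in(v.img,v.img+E): row.append(cv2.resize(np.clip(a*1.3,0,255).astype(np.uint8),(150,150),interpolation=cv2.INTER_NEAREST))
        row.append(cv2.resize(np.clip(v.bg*1.3,0,255).astype(np.uint8),(90,150),interpolation=cv2.INTER_NEAREST))
    out.append(np.hstack(row))
  cv2.imwrite("pics/fit5.png",np.vstack(out))
E
python3 fit5.py
```

```text
[ 25.9   4.8 -39.7 -30.   24.6 -35.8 -31.2 -41.8  18.6   4.   -0.2  -1.1
   0.6  -0.8  -0.5] 200412.0 [np.float64(49441.0), np.float64(246984.0)] [ 87.  55.  82. 109. 117. 137.]
[ 18.3   5.8 -39.7 -30.3  22.1 -38.4 -29.1 -42.1  17.5   3.9  -6.8  -1.1
   0.4  -0.7  -0.6] 179545.0 [np.float64(54397.0), np.float64(165687.0)] [ 67.  50.  90. 110. 149. 152.]
[ 30.2   5.5 -39.8 -29.2  19.9 -39.  -32.1 -42.   19.1   3.2   4.8  -1.2
   0.7  -0.9  -0.3] 206912.0 [np.float64(46915.0), np.float64(256463.0)] [ 80.  55.  96. 117.  63.  77.]
[ 18.2   6.  -40.1 -30.1  21.9 -38.  -29.  -42.2  16.2   3.7  -6.8  -1.1
   0.3  -0.7  -0.7] 179733.0 [np.float64(53111.0), np.float64(164783.0)] [ 83.  49.  92. 108. 152. 153.]
```

View pics/fit5.png

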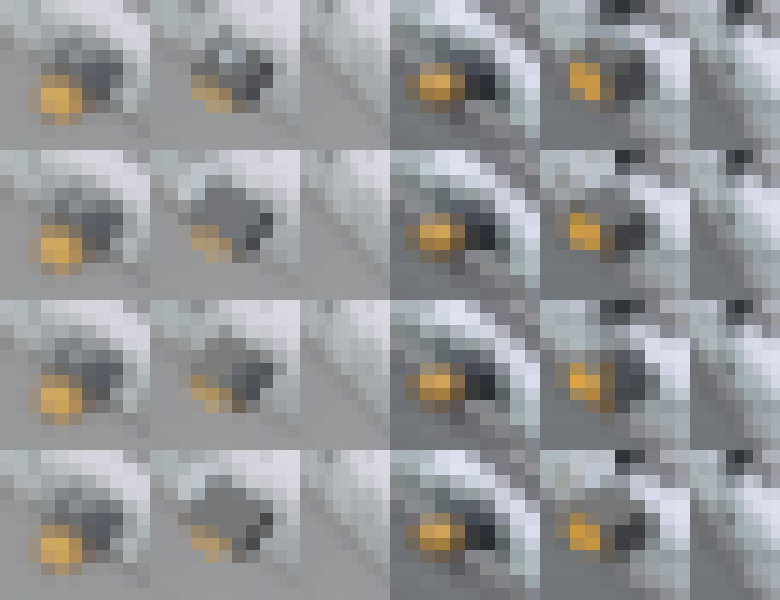

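```bash
python3 -m pendant '[{"dx":-0.4,"dy":-1.5,"dz":0,"turn":0},{"dx":-0.4,"dy":-1.5,"dz":0,"turn":0},{"dx":-0.4,"dy":-1.5,"dz":0,"turn":0},{"dx":-0.4,"dy":-1.5,"dz":0,"turn":0},{"dx":0,"dy":0,"dz":0,"turn":0},{"dx":0,"dy":0,"dz":0,"turn":0}]'
python3 lookp.py 17; python3 look.py 17
```

```text
t: 16.5
eef_pos: [530.7, -16.7, 45.9]
ee_rot: [0.415, 0.91, 0.002, 0.001]
wrist_force: [6.5, 6.2, -4.3]
gripper_width: 14.3
t 16.55 cur stand [ 46.8 -11.3] z 45.9 phi 166.0 F [ 7.   6.2 -3.6] w 14.1
turn 0.0 dx,dy at final phi 4.7 24.3 at present phi 4.7 24.3 dz -4.1
```

View pics/p17.png

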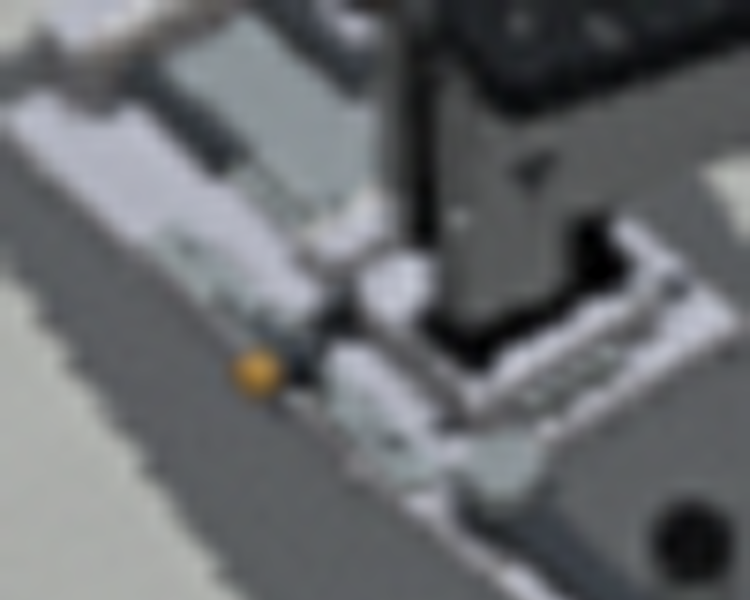

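View pics/two17.png

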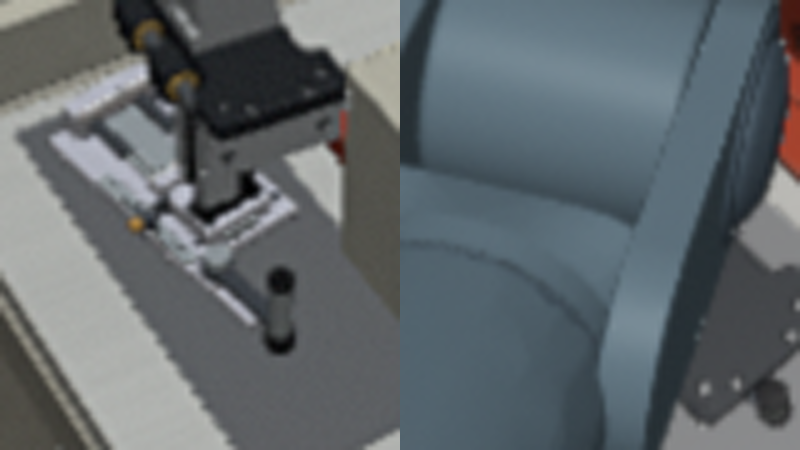

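```bash
python3 - <<'E'
from h import *
P=np.load("p.npy")
uv={}
for n,(x,y,w,h) in dict(top=(206,148,9,9),side=(223,165,9,9)).items():
  for tag in ("0","17") if n=="side" else ("0",):
    im=cv2.imread(f"pics/{n}{tag}.png").astype(float)[y:y+h,x:x+w]
    s=np.clip(im[...,2]-im[...,0]-12,0,None)
    X,Y=np.meshgrid(range(x,x+w),range(y,y+h));uv[n+tag]=np.array([(s*X).sum(),(s*Y).sum()])/s.sum();print(n,tag,uv[n+tag],s.sum())
for use in(0,1):
    o=P[4:8]*use
    r=least_squares(lambda q:np.r_[proj(C["top"],S2W(P,[q]))[0]+o[:2]-uv["top0"],proj(C["side"],S2W(P,[q]))[0]+o[2:]-uv["side0"]],[26,-44,18]);print(r.x.round(2),r.cost)
E
```

```text
top 0 [209.85412668 152.43378119] 521.0
side 0 [226.69423559 169.35588972] 399.0
side 17 [226.69103774 169.36084906] 424.0
[ 25.59 -43.87  21.4 ] 0.12640572729895708
[ 25.14 -43.57  20.43] 0.03571242109097969
```

```bash
python3 ov.py side 17 220 155 20 20 19 25.3 28 22; python3 - <<'E'
import cv2
a=cv2.cvtColor(cv2.imread("pics/side17.png"),cv2.COLOR_BGR2GRAY)[158:175,222:240]
print("     "," ".join("%3d"%(222+i) for i in range(18)))
for i,r in enumerate(a): print(158+i,"  "," ".join("%3d"%v for v in r))
from fit2 import *
print(V2("side",0,220,155,4,4,(1,)).J.round(3),V2("top",0,200,145,4,4,(1,)).J.round(3))
E
```

```text
222 223 224 225 226 227 228 229 230 231 232 233 234 235 236 237 238 239
158    181 183 182 177 151 129 127 124 129 140 130 167 186 144  94  47  14  61
159    176 179 181 183 173 150 127 127 122 154 166 187 187 148 100  46  11  64
160    156 173 179 182 181 175 147 140 158 179 181 182 178 145  98  42  15  57
161    122 142 156 169 179 184 173 145 133 166 176 167 130 106 108  73  46  61
162    141 141 149 156 171 181 179 143 107 122 122 114 124 157 178 174 124  76
163    144 149 146 151 159 173 181 174 141 106  89  99 156 183 189 192 136  72
164    114 145 123 131 155 169 179 185 179 125  81  81 160 184 187 185 122  61
165     92 112 106 102 131 124 144 167 149  92  49  56 128 176 185 149  77  43
166     88  89 110 107  99  90 119 126  91  48  29  39  84 125 145  98  36  23
167     92  88  91 111 111  83  82  81  79  54  68  70  77  89 108  98  54  19
168     97  91  89  91 111 106  79  64  65  73 147 171 156 109  89  92  88  61
169     93  93  93  90 124 133  89  46  41  94 158 182 180 156 110  85  89 116
170     94  95  92  85 101 104  73  47  35  77 137 165 177 178 159 121  93  94
171     93  94  93  92  84  80  71 108 111  91 133 150 147 169 176 151 114  87
172     94  93  96  95  93  90  74  87 109 111 136 147 142 155 176 177 155 103
173     94  94  93  93  93  97  90  88  91 105 102 132 130 137 155 174 146  87
174     95  94  95  93  94  94  94  93  91  91  97 108 130 113 105 147 166 147
[[ 0.226  0.21 ]
 [ 0.292 -0.174]
 [-0.02  -0.252]] [[ 0.349  0.236]
 [ 0.244 -0.348]
 [-0.055 -0.087]]
```

View pics/ov_side17.png

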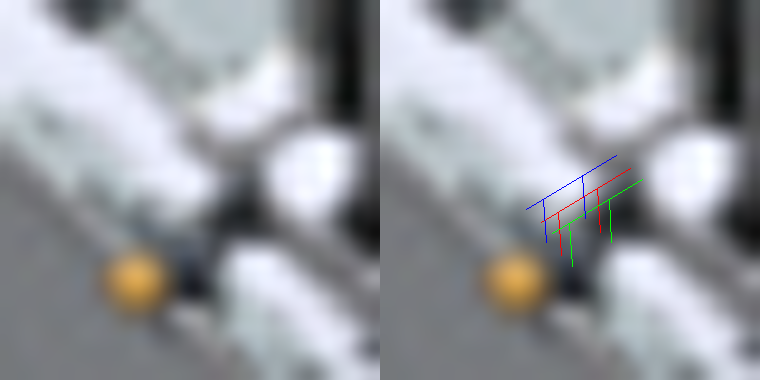

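```bash
cat > fit6.py <<'E'
from fit5 import *
K=7
def polys(q):
    d,L,ya,yb,zt,bya,byb,ky,kz,kr,xb=q[:11]
    R=boxfaces(d-L,d+L,ya,yb,12,zt);B=boxfaces(d-1.25,d+1.25,bya,byb,zt,29)
    th=np.linspace(0,2*np.pi,24,endpoint=False)
    K_=[[d+kr*np.cos(a),ky,kz+kr*np.sin(a)] for a in th];K2=[[d+kr*np.cos(a),ya,kz+kr*np.sin(a)] for a in th]
    band=[]
    for i in range(24):
        m=th[i]+.13; j=(i+1)%24
        band.append(([K2[i],K2[j],K_[j],K_[i]],4 if np.sin(m)>.2 else 7))
    vis=[b for b,a in zip(band,th) if (np.sin(a+.13)*.8+np.cos(a+.13)*.5)>0]
    return [(R["x"],2),(R["y"],1),(R["t"],3)]+vis+[(K_,4),(B["y"],1),(B["x"],5),(B["t"],6)]
for nm,sel,o0 in(("both off",[0,1],off),("both 0",[0,1],off*0),("both half",[0,1],off/2),("top off",[0],off),("top 0",[0],off*0),("side off",[1],off),("side 0",[1],off*0)):
    vv=[V3(*a,off=(o0[:2],o0[2:])[i]) for i,a in enumerate((("top",0,206,145,11,12),("side",0,225,164,8,10)))]
    f=lambda q:cost([vv[i] for i in sel],polys(q),[(q[11:13],q[13:15])[i] for i in sel],K)+60000*np.sum((q[11:15]-o0)**2)
    r=differential_evolution(f,bd+[(0,.01)]+[(o-.4,o+.4) for o in o0],seed=5,maxiter=220,popsize=8,polish=False);q=r.x
    t,c,e=cost([vv[i] for i in sel],polys(q),[(q[11:13],q[13:15])[i] for i in sel],K,True)
    print(nm,"d %.1f"%q[0],q[1:10].round(1),r.fun.round(),c.mean(1).round())
E
python3 fit6.py
```

```text
both off d 26.0 [  4.7 -38.8 -29.9  24.4 -35.8 -30.9 -43.3  18.6   3.4] 124371.0 [ 71.  53.  80. 111. 113. 135.  72.]
both 0 d 24.7 [  4.5 -41.3 -31.9  25.  -36.7 -33.7 -46.5  19.5   3. ] 124422.0 [ 77.  57.  82. 111.  75. 167.  65.]
both half d 25.7 [  4.4 -40.1 -31.2  25.  -36.  -32.8 -45.6  19.5   3.4] 120204.0 [ 67.  57.  81. 109.  77. 160.  64.]
top off d 26.1 [  5.2 -38.7 -29.6  20.4 -36.5 -29.2 -44.3  18.2   3.6] 34184.0 [ 47.  72.  78. 114.  90. 115.  40.]
top 0 d 24.6 [  5.  -41.8 -32.6  22.5 -37.6 -32.2 -47.   18.9   3.6] 28833.0 [ 70.  70.  81. 115.  87. 119.  47.]
side off d 22.2 [  7.9 -37.5 -29.7  20.7 -35.7 -29.  -40.2  14.    4.4] 54070.0 [ 92.  35.  77. 106. 130. 200.  32.]
side 0 d 19.7 [  7.9 -37.5 -30.5  20.8 -36.3 -29.  -40.7  14.    3.2] 52628.0 [ 86.  29.  77. 113. 130. 200.  57.]
```

```bash
python3 -m pendant '[{"dx":0,"dy":0,"dz":0,"turn":0},{"dx":0,"dy":0,"dz":0,"turn":0},{"dx":0,"dy":0,"dz":0,"turn":0},{"dx":0,"dy":0,"dz":0,"turn":0},{"dx":0,"dy":0,"dz":0,"turn":0},{"dx":0,"dy":0,"dz":0,"turn":0},{"dx":0,"dy":0,"dz":0,"turn":0},{"dx":0,"dy":0,"dz":0,"turn":0},{"dx":0,"dy":0,"dz":0,"turn":0},{"dx":0,"dy":0,"dz":0,"turn":0}]'
python3 lookp.py 18; python3 - <<'E'
import cv2
a=cv2.imread("pics/side17.png");b=cv2.imread("pics/side18.png");print(cv2.absdiff(a,b)[140:200,200:280].max())
E
```

```text
t: 17.48
eef_pos: [530.8, -16.6, 45.8]
ee_rot: [0.415, 0.91, 0.002, 0.001]
wrist_force: [7.1, 6.2, -3.4]
gripper_width: 14.4
t 17.53 cur stand [ 46.7 -11.3] z 45.9 phi 166.0 F [ 6.8  7.1 -4.1] w 14.3
turn 0.0 dx,dy at final phi 4.7 24.3 at present phi 4.7 24.3 dz -4.1
14
```

View pics/side18.png

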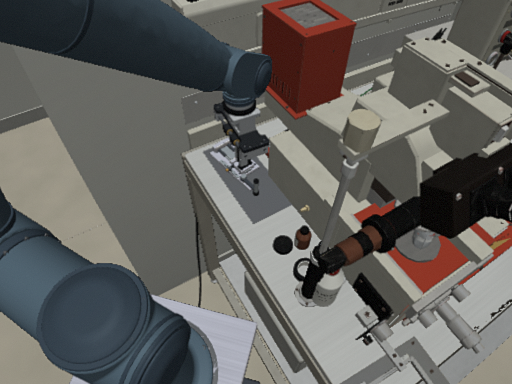

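The hold is steady: the pose and image haven't changed. The brace post is out at px (256,181), the pointer sits at (232,165) beside the rider at (229,168), and the bystanders are untouched. Handing in.

```bash
python3 -c "
from workcell import *
print(finish_job()); print(get_state()['t'])"
```

```text
the job is handed in; nothing more can be done
None
the job is handed in; nothing more can be done
```

I swung the brace out until it snapped home. Then I drew the jaw out by its grip until its pointer stood, as near as I could measure, level with the mark. I handed in at about 17.5 s with the fingers still holding the grip.

- **Brace:** I pushed the post at first, then the arm near its pivot, because the cream beam left no room for the gripper at the post. The push force rose to about 12 N, then fell off with a jump as it went over the ball. The side picture afterwards put the post at stand (126, -27) mm, which is 1.58 rad against the end stop's 1.571. It was still out in the last picture.
- **Jaw:** I gripped the paddle at 25 N, with the tool turned 14° and set to one side to keep clear of the beam. The last check showed about 25.3 mm of travel by the arm's pose and about 26 mm by the image. The spring pull was about 9 N, which fits that travel. The hold did not change over 1 s.
- **Mark (least certain):** The blade is only about one pixel wide in the pictures, so I could not see it clearly. Taking it as centred on its rider, the two-camera estimates gave 24.6–26.1 mm. Fits that let the blade sit off-centre gave other values: about 30 mm at the rider's outer edge, and about 18 mm near its inner edge. Side-camera-only fits gave 20–22 mm. I discounted all of these.
- **First descent:** I touched something, probably the jaw's rail, with about 7 N, and moved away from it.
- **Rider and bystanders:** The rider's knob was at the same pixel before and after the pull. The bottle, lens cap and tape roll were not approached.

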